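# Find the loose clamp bolt of a heating block and hold its cap open

## Task

One of the three clamp bolts on the heating block has come loose, and the vial under its cap has to be changed. First stand the spare vial that has toppled upright on the bench again and let go of it; then tap the three bolt heads one after the other from left to right (as the robot sees them), firmly enough that the loose one drops, take the handle of that bolt's cap, lift the cap open by at least 45 degrees and finish while still holding it there, so that the vial can be swapped. Leave the other things on the bench where they are.

Things in the scene. Friction and masses are not known exactly. Their poses are not given: they have to be found in the camera images.
- block: Fixed housing of the heating block, 125 x 310 x 34 mm. Origin: centre of its underside; x to its back, y to its left end. Three equal aluminium wells a, b, c (95 x 80 mm, tops at 96 mm) stand on it in a row along y, 95 mm apart, in any order. Each has a steel cap, hinged at the back, with a black handle in front and a knurled clamp bolt near its front edge.
- vial_centre (a point): Centre of the loose spare vial with white screw cap, 27 mm in diameter (cap 30 mm), 58 mm long, 15 to 31 g. The point is on its axis, 29 mm from the foot. z runs from foot to cap: level at the start (the vial lies on its side, cap to the right or right and nearer the robot, point about 14 mm above the bench), straight up when it stands (point 29 mm above the bench).
- vial: The same spare vial; origin at the centre of its foot, z axis from the foot to the cap. Grasp it across its diameter.
- bolt_top_a (a point): Middle of the top face of clamp bolt a: a flat knurled steel head 22 mm in diameter, in a dark collar 31 mm across and 7 mm proud of it; 124 mm above the bench at the start, 77 mm in front of the hinge. Axes as the block's when the cap is shut.
- bolt_a (a joint): How far bolt a has gone down (m), 0 at the start. A tight bolt gives less than 0.5 mm. The loose one is held up only by its sealing ring: pushed with more than about 2.5 N it slides down 5 mm, stops there and stays down. Press with 4 to 10 N.
- handle_a (a point): Middle of the black grip of cap a's handle: a round bar 14 mm in diameter, 56 mm long, straight forward from the cap and free all round, 103 mm above the bench when shut. It is 137 mm from the hinge axis, at its height. x runs along the bar towards the hinge, y along the hinge axis.
- cap_a (a joint): Opening angle of cap a (rad), 0 shut. Under a tight bolt the cap is clamped and does not open. The cap with the loose bolt turns up about its hinge to at most 1.3 rad; it weighs 0.35 kg, needs about 1.5 N at the handle, and falls shut when let go.
- hinge_a (a point): Middle of the hinge axis of cap a, at the back of the well, 103 mm above the bench; the axis is this point's y axis. It does not move.
- bolt_top_b (a point): Middle of the top face of clamp bolt b: a flat knurled steel head 22 mm in diameter, in a dark collar 31 mm across and 7 mm proud of it; 124 mm above the bench at the start, 77 mm in front of the hinge. Axes as the block's when the cap is shut.
- bolt_b (a joint): How far bolt b has gone down (m), 0 at the start. A tight bolt gives less than 0.5 mm. The loose one is held up only by its sealing ring: pushed with more than about 2.5 N it slides down 5 mm, stops there and stays down. Press with 4 to 10 N.
- handle_b (a point): Middle of the black grip of cap b's handle: a round bar 14 mm in diameter, 56 mm long, straight forward from the cap and free all round, 103 mm above the bench when shut. It is 137 mm from the hinge axis, at its height. x runs along the bar towards the hinge, y along the hinge axis.
- cap_b (a joint): Opening angle of cap b (rad), 0 shut. Under a tight bolt the cap is clamped and does not open. The cap with the loose bolt turns up about its hinge to at most 1.3 rad; it weighs 0.35 kg, needs about 1.5 N at the handle, and falls shut when let go.
- hinge_b (a point): Middle of the hinge axis of cap b, at the back of the well, 103 mm above the bench; the axis is this point's y axis. It does not move.
- bolt_top_c (a point): Middle of the top face of clamp bolt c: a flat knurled steel head 22 mm in diameter, in a dark collar 31 mm across and 7 mm proud of it; 124 mm above the bench at the start, 77 mm in front of the hinge. Axes as the block's when the cap is shut.
- bolt_c (a joint): How far bolt c has gone down (m), 0 at the start. A tight bolt gives less than 0.5 mm. The loose one is held up only by its sealing ring: pushed with more than about 2.5 N it slides down 5 mm, stops there and stays down. Press with 4 to 10 N.
- handle_c (a point): Middle of the black grip of cap c's handle: a round bar 14 mm in diameter, 56 mm long, straight forward from the cap and free all round, 103 mm above the bench when shut. It is 137 mm from the hinge axis, at its height. x runs along the bar towards the hinge, y along the hinge axis.
- cap_c (a joint): Opening angle of cap c (rad), 0 shut. Under a tight bolt the cap is clamped and does not open. The cap with the loose bolt turns up about its hinge to at most 1.3 rad; it weighs 0.35 kg, needs about 1.5 N at the handle, and falls shut when let go.
- hinge_c (a point): Middle of the hinge axis of cap c, at the back of the well, 103 mm above the bench; the axis is this point's y axis. It does not move.
- bottle: Bystander: a loose white reagent bottle with a black cap, 48 mm in diameter, 85 mm tall, standing right of the block. Origin: centre of its underside.
- weigh_boat: Bystander: a loose square white weighing boat, 79 x 79 x 12 mm, in front of the block. Origin: centre of its underside.
- marker: Bystander: a loose white marker pen with a dark cap, 134 mm long, 16 mm high, lying in front of the block. Origin: centre of its underside.

How it is judged (in metres and radians):
On the way, in this order (a step that is already met when the one before it is completed fails the run):
1. the spare vial stands upright on the bench, let go (angle between vial_centre's own z axis and vertical below 0.1 rad and height (world z) of vial_centre between 0.024 and 0.036 m and linear speed of vial below 0.03 m/s and contact force between the fingers and vial below 0.05 N), for 0.3 s.
2. the left bolt is tapped with the fingers (over 2 N) (((y of bolt_top_a in the frame of block above 0.05 m and contact force between the fingers and bolt_a above 2 N) or (y of bolt_top_b in the frame of block above 0.05 m and contact force between the fingers and bolt_b above 2 N) or (y of bolt_top_c in the frame of block above 0.05 m and contact force between the fingers and bolt_c above 2 N))).
3. the middle bolt is tapped (((y of bolt_top_a in the frame of block between -0.05 and 0.05 m and contact force between the fingers and bolt_a above 2 N) or (y of bolt_top_b in the frame of block between -0.05 and 0.05 m and contact force between the fingers and bolt_b above 2 N) or (y of bolt_top_c in the frame of block between -0.05 and 0.05 m and contact force between the fingers and bolt_c above 2 N))).
4. the right bolt is tapped (((y of bolt_top_a in the frame of block below -0.05 m and contact force between the fingers and bolt_a above 2 N) or (y of bolt_top_b in the frame of block below -0.05 m and contact force between the fingers and bolt_b above 2 N) or (y of bolt_top_c in the frame of block below -0.05 m and contact force between the fingers and bolt_c above 2 N))).
5. the cap of the bolt that has dropped is lifted (((value of joint bolt_a above 0.003 m and value of joint cap_a above 0.7 rad) or (value of joint bolt_b above 0.003 m and value of joint cap_b above 0.7 rad) or (value of joint bolt_c above 0.003 m and value of joint cap_c above 0.7 rad))), for 0.2 s.
At the end, for the whole second after the job is handed in: The cap whose bolt has dropped (more than 3 mm) is open by more than 0.7 rad (40 degrees) and still, and the fingers are holding it there (more than 0.3 N between them and the cap, and the vial does not prop it). The spare vial stands upright on the bench (within 0.1 rad), untouched and at rest (all of step 1 and ((value of joint bolt_a above 0.003 m and value of joint cap_a above 0.7 rad and contact force between the fingers and cap_a above 0.3 N and velocity of joint cap_a between -0.1 and 0.1 rad/s and contact force between vial and cap_a below 0.1 N) or (value of joint bolt_b above 0.003 m and value of joint cap_b above 0.7 rad and contact force between the fingers and cap_b above 0.3 N and velocity of joint cap_b between -0.1 and 0.1 rad/s and contact force between vial and cap_b below 0.1 N) or (value of joint bolt_c above 0.003 m and value of joint cap_c above 0.7 rad and contact force between the fingers and cap_c above 0.3 N and velocity of joint cap_c between -0.1 and 0.1 rad/s and contact force between vial and cap_c below 0.1 N))); the arm keeps its last pose, push and grip.
It fails at once if the reagent bottle is moved by more than 3 cm (distance of bottle from where it was at the start of the episode above 0.03 m).
It fails at once if the weighing boat is moved by more than 3 cm (distance of weigh_boat from where it was at the start of the episode above 0.03 m).
It fails at once if the marker is moved by more than 3 cm (distance of marker from where it was at the start of the episode above 0.03 m).
It also fails if it takes over 61 s, if anything falls off the work surface, if the arm or the gripper's body presses on something with over 40 N, if the wrist force passes 120 N, or if a joint passes its speed limit or range.

## Robot

A 7-joint arm with a two-finger parallel gripper is mounted at the origin on a cart in front of the work surface, level with it; the furniture and walls round the work are solid. World frame = base frame: x ahead of the robot, y to its left, z up, the work surface at z = 0. Lengths are in mm, angles in rad, forces in N, time in s.
With the tool pointing down it reaches from about 400 to 875 mm from the base axis. Payload 6.5 kg.
Tool frame: the origin (TCP) lies on the mounting face of the last link; the fingertips stand 166 mm ahead of it and the grasp point (between the pads) lies 147 mm ahead of it (grip_point_offset is the distance from the TCP to the grasp point, in mm); z points along the fingers, y is the direction in which the jaws open and shut (so a half turn about z gives the same grasp; the last joint's range is limited). The gripper opens to 88 mm and grips with 3 to 60 N. Pads are 18 mm wide; open, the fingers measure 123 mm over their backs; the gripper's body (75 mm by 187 mm) begins 45 mm behind the grasp point.
Start: joints at [1.268, 0.536, -0.004, 1.538, 0.003, 1.067, -0.071], TCP at [152.487, -631.853, 404.716] pointing down, gripper open.
Joint ranges: [-2.7, 2.7], [-0.37, 2.16], [-1.27, 1.26], [0.24, 2.4], [-1.31, 4.45], [0.19, 1.91], [-2.76, 2.76]. Speed limits (rad/s): [2.39, 2.39, 3.14, 3.14, 3.14, 3.14, 3.14].

## Interface

Orientations are given as a unit quaternion [x, y, z, w].
In Python, from cell import * gives the robot as it stands.
- The arm moves only by the tool servo_tool, never from a script. Its argument "motion" is a list of rows, each a list of 6 numbers: the shift along the world's x, y, z in mm, then the turn, a rotation vector about the world's x, y, z in rad. In form: [[x, y, z, ax, ay, az], ...]. A call has exactly 10 rows; each row shifts and turns the pose as measured when the row begins; what a row does not reach is not made up. A row lasts 1/10 s, in which the tool goes at most 50 mm and 8.59 degrees, less where a joint would pass 70% of its speed; a pose out of reach is approached as far as the arm can. A call is refused whole if a number of a shift passes 50 or a number of a turn 0.15, either way. A call with a gripper value outside its range is refused whole. "gripper" is the opening, from 0 (shut) to 1 (fully open), set as the call begins (left out, the last holds). The fingers move at their own pace and stop on an object; the grip force is fixed at half the most. Time passes only in rows, so rows that do not move let the fingers close, or fill a call up. It gives the time, the measured TCP pose, the force and the opening at its end, in the units of the state.
- get_obs(): the state, without advancing time (a new reading comes with each control period).
- capture(name): name is "scene" or "top" or "wrist"; returns a dict with "img" (384x512x3 uint8, red, green, blue), "range_z" (384x512 float32, mm along the optical axis (not along the pixel's ray), 0 where there is no reading), "camera_matrix" (3x3 intrinsics, pixels), "xyz" and "attitude" of the camera in the world; the wrist camera has in their place "mount" (4x4, takes a point from camera to tool coordinates, whose origin is the TCP and whose axes are the flange's). Camera axes: x right, y down, z forward; pixel columns grow to the right and rows downward; lengths in mm; the calibration is good to about 2 mm. The wrist camera is an equidistant fisheye: a pixel r from the principal point sees the ray r / f radians off the axis. A picture is of the moment at which its call begins: read the wrist's pose just before it.
- close_job(): hands the job in, once; it reports no verdict.
The state is a dict: "time": time; "joint_positions": joint angles; "joint_velocities": joint speeds; "tau": joint torques, N m; "ee_pos": TCP position; "tcp_rot": TCP orientation; "force": force on the tool from outside, world axes, zero at the start; "moment": the same for the moment, N m; "width": finger opening in mm.
Only numpy, scipy, OpenCV 4.12 (cv2) and the standard library are available. Lean on these libraries where they do the work, as an engineer would, in place of code of your own. Each camera call takes 0.05 s, during which the arm holds its last target.

## Working session

There is one attempt and no reset: what is moved stays moved. The work goes in short steps, Python scripts to look and compute and a tool call to move; the robot and the scene stay as the last step left them, time stands still between calls to the robot, and variables do not carry over. Pictures are saved under pics/ and viewed, and the job is handed in when it is done.

Besides the shell and the picture viewer there is one more tool, called by a JSON object that holds its "name" and its "arguments", one argument or row to a line. servo_tool: Moves the arm, as the interface text tells. Its arguments: {"type":"object","properties":{"motion":{"type":"array"},"gripper":{"type":"number"}},"required":["motion"]}

```bash
ls; mkdir -p pics
cat > h.py <<'E'
import numpy as np, cv2
from scipy.spatial.transform import Rotation as R
from cell import *
def save(c,n): cv2.imwrite('pics/'+n+'.png',c['img'][:,:,::-1])
def camR(c): 
    a=np.array(c['attitude']); return a if a.shape==(3,3) else R.from_quat(a).as_matrix()
def ray(c,u,v):
    K=c['camera_matrix']; d=np.array([(u-K[0,2])/K[0,0],(v-K[1,2])/K[1,1],1.]); return np.array(c['xyz']),camR(c)@d
def pt(c,u,v):
    o,d=ray(c,u,v); return o+d*c['range_z'][int(round(v)),int(round(u))]
def plane(c,u,v,z):
    o,d=ray(c,u,v); return o+d*(z-o[2])/d[2]
def cloud(c):
    K=c['camera_matrix']; v,u=np.mgrid[0:384,0:512]; z=c['range_z']
    d=np.stack([(u-K[0,2])/K[0,0]*z,(v-K[1,2])/K[1,1]*z,z],-1)
    P=d@camR(c).T+np.array(c['xyz']); P[z<=0]=np.nan; return P
E
python3 - <<'E'
from h import *
import pickle
o=get_obs(); print(o)
for n in('scene','top','wrist'):
    c=capture(n); save(c,n+'0'); pickle.dump(c,open(n+'0.pkl','wb')); print(n,{k:c[k] for k in c if k not in('img','range_z')}, (c['range_z']>0).mean())
E
```

```text
pics
{'time': 0.0, 'joint_positions': array([ 1.26781345,  0.53712947, -0.00446661,  1.53884655,  0.00264397,
        1.06729712, -0.07119293]), 'joint_velocities': array([ 0.00067949, -0.0005835 ,  0.00139207,  0.00120262, -0.00017651,
       -0.00112362,  0.00080922]), 'tau': array([-2.99655767e-04, -5.70974708e+01,  9.90534760e-01, -2.51598912e+01,
       -5.61758189e-02,  1.78042852e-02,  1.31355323e-04]), 'ee_pos': array([ 152.41113045, -631.54552873,  403.87273397]), 'tcp_rot': array([ 9.92992227e-01,  1.18176714e-01, -1.71731379e-04, -8.19648557e-04]), 'force': array([ 0.32267292, -0.21420679,  0.86274764]), 'moment': array([ 0.07839917,  0.03095416, -0.02834145]), 'width': 88.10050510189288}
scene {'camera_matrix': array([[396.69754284,   0.        , 260.14506283],
       [  0.        , 396.69754284, 191.8127525 ],
       [  0.        ,   0.        ,   1.        ]]), 'xyz': array([ 196.84919963, -362.86244657,  920.67325416]), 'attitude': array([ 0.88863732, -0.36499367,  0.10784238, -0.25587762])} 0.996002197265625
top {'camera_matrix': array([[491.09069259,   0.        , 256.68332295],
       [  0.        , 491.09069259, 197.38774701],
       [  0.        ,   0.        ,   1.        ]]), 'xyz': array([ 411.9242106 ,   -2.39835738, 1500.67237396]), 'attitude': array([ 0.71227481, -0.70039057,  0.02989109, -0.03498816])} 0.9961700439453125
wrist {'camera_matrix': array([[297.31863964,   0.        , 255.16191653],
       [  0.        , 297.31863964, 192.07192467],
       [  0.        ,   0.        ,   1.        ]]), 'mount': array([[-2.89956613e-04, -9.61871823e-01, -2.73500480e-01,
         6.97570026e+01],
       [ 9.99999789e-01, -4.38003601e-04,  4.80243292e-04,
         4.69502872e-01],
       [-5.81726686e-04, -2.73500283e-01,  9.61871747e-01,
         2.00427645e+01],
       [ 0.00000000e+00,  0.00000000e+00,  0.00000000e+00,
         1.00000000e+00]])} 0.9776662190755209
```

View pics/scene0.png

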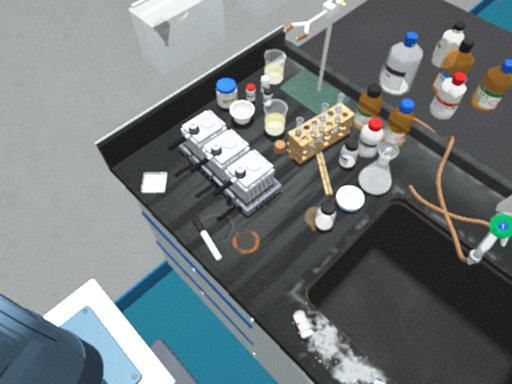

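View pics/top0.png

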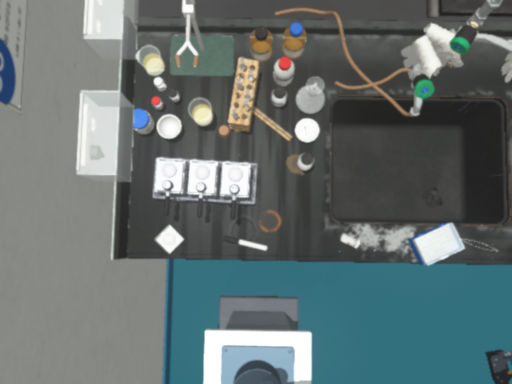

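View pics/wrist0.png

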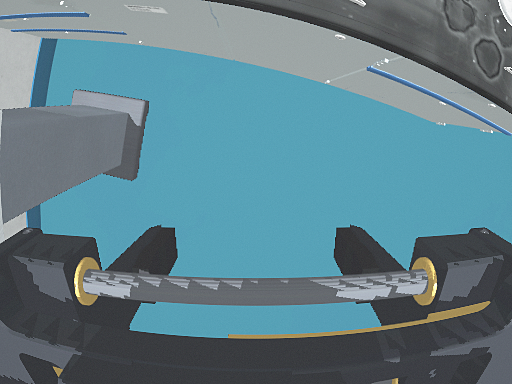

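The scene view shows the toppled vial at (302,325) beside a white powder patch. The block with three wells is at (230,160). The marker is at (207,240), the boat at (153,182) and the bottle at (325,215). I'll zoom in and measure.

Run:
```python
from h import *
import pickle
s=pickle.load(open('scene0.pkl','rb'));t=pickle.load(open('top0.pkl','rb'))
def crop(c,x,y,w,h,k): return cv2.resize(c['img'][y:y+h,x:x+w,::-1],None,fx=k,fy=k,interpolation=cv2.INTER_CUBIC)
a=crop(s,270,290,65,60,6); b=crop(t,325,220,65,60,6); cv2.imwrite('pics/vial0.png',np.hstack([a,b]))
a=crop(s,170,100,120,120,5);a=cv2.resize(a,(400,400)); b=crop(t,145,145,120,120,5);b=cv2.resize(b,(400,400)); cv2.imwrite('pics/block0.png',np.hstack([a,b]))
P=cloud(t)
for (u,v) in [(345,240),(350,241),(356,243),(400,235)]: print('top',u,v,pt(t,u,v).round())
for (u,v) in [(299,314),(302,325),(307,335),(170,180)]: print('scene',u,v,pt(s,u,v).round())
for (u,v) in [(169,186),(202,187),(235,193),(167,213),(200,211),(233,217),(170,240),(253,244),(302,162),(345,240)]: print('top',u,v,pt(t,u,v).round())
```

```text
top 345 240 [ 424. -256.   28.]
top 350 241 [ 421. -272.   26.]
top 356 243 [ 416. -290.   24.]
top 400 235 [ 442. -429.   -3.]
scene 299 314 [ 432. -255.   27.]
scene 302 325 [ 418. -276.   28.]
scene 307 335 [ 411. -298.   25.]
scene 170 180 [457. 252.  -2.]
top 169 186 [566. 255. 132.]
top 202 187 [565. 163. 126.]
top 235 193 [551.  70. 117.]
top 167 213 [491. 262. 113.]
top 200 211 [498. 169. 108.]
top 233 217 [483.  75. 110.]
top 170 240 [415. 269.  11.]
top 253 244 [407.  18.  18.]
top 302 162 [ 648. -121.   87.]
top 345 240 [ 424. -256.   28.]
```

View pics/vial0.png

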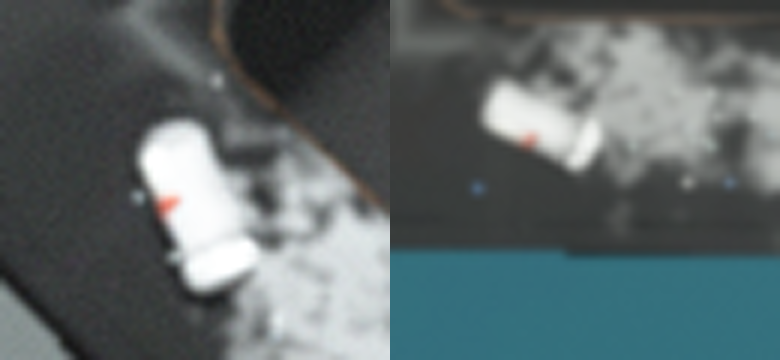

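View pics/block0.png

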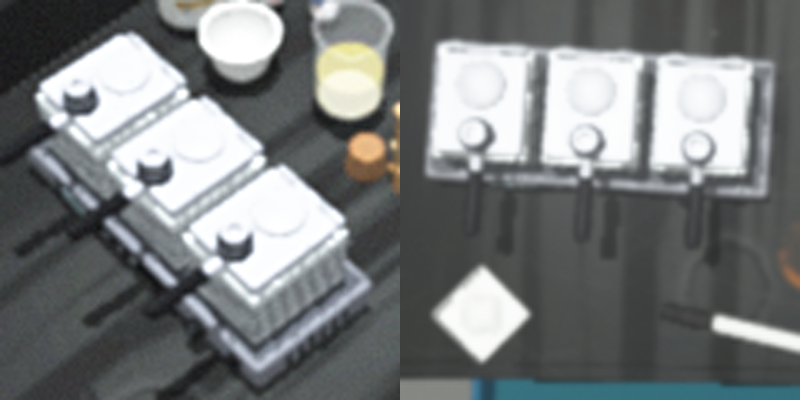

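Run:
```python
from h import *
import pickle
s=pickle.load(open('scene0.pkl','rb'));t=pickle.load(open('top0.pkl','rb'))
for n,c in(('top',t),('scene',s)):
    P=cloud(c); m=(P[...,2]>9)&(P[...,2]<45)&(abs(P[...,0]-421)<50)&(abs(P[...,1]+274)<55)&(c['img'].min(-1)>120)
    Q=P[m]; c0=Q.mean(0); w,V=np.linalg.eigh(np.cov((Q-c0)[:,:2].T)); d=V[:,1]; d=d*(-1 if d[1]>0 else 1)
    pr=(Q-c0)[:,:2]@d; pe=(Q-c0)[:,:2]@np.array([-d[1],d[0]])
    a,b=np.percentile(pr,[1,99]); e,f=np.percentile(pe,[2,98]); mid=c0[:2]+d*(a+b)/2+np.array([-d[1],d[0]])*(e+f)/2
    print(n,m.sum(),mid.round(1),'dir',np.degrees(np.arctan2(d[1],d[0])).round(1),b-a,f-e,np.percentile(Q[:,2],[5,50,95,99]).round(1))
    bench=P[(abs(P[...,0]-430)<40)&(abs(P[...,1]+150)<30)]; print('bench z',np.nanmedian(bench[:,2]))
a=plane(t,341.8,236.3,14);b=plane(t,358.3,245,14);print(a,b,(a+b)/2)
f=lambda x,y:(270+x/6,290+y/6)
a=plane(s,*f(172,128),14);b=plane(s,*f(222,280),14);print(a,b,(a+b)/2, np.linalg.norm(a-b))
# height from two views: triangulate red dot
def tri(c1,p1,c2,p2):
    o1,d1=ray(c1,*p1);o2,d2=ray(c2,*p2);d1/=np.linalg.norm(d1);d2/=np.linalg.norm(d2)
    k=np.linalg.lstsq(np.stack([d1,-d2],1),o2-o1,rcond=None)[0];A=o1+d1*k[0];B=o2+d2*k[1];return (A+B)/2,np.linalg.norm(A-B)
# red dot
def red(c,x,y,w,h):
    im=c['img'][y:y+h,x:x+w].astype(int); m=(im[...,0]-im[...,1]>50); v,u=np.nonzero(m); return u.mean()+x,v.mean()+y
r1=red(s,290,310,20,30);r2=red(t,340,230,20,20);print('red',r1,r2,tri(s,r1,t,r2))
# bolts
for n,c in(('top',t),('scene',s)):
    P=cloud(c); m=(P[...,2]>117)&(P[...,2]<150)&(P[...,0]<640)&(P[...,1]>0)&(P[...,1]<330)
    k,l,st,ce=cv2.connectedComponentsWithStats(m.astype(np.uint8))
    for i in range(1,k):
        if st[i,4]>8: print(n,'bolt',st[i],ce[i].round(1),np.median(P[l==i],0).round(1),P[l==i].mean(0).round(1))
    m=(P[...,2]>92)&(P[...,2]<118)&(c['img'].max(-1)<90)&(P[...,0]<560)&(P[...,1]>0)&(P[...,1]<330)
    k,l,st,ce=cv2.connectedComponentsWithStats(m.astype(np.uint8))
    for i in range(1,k):
        if st[i,4]>8: print(n,'handle',st[i],P[l==i].mean(0).round(1),P[l==i].min(0).round(),P[l==i].max(0).round())
```

```text
top 168 [ 423.6 -270.8] dir -113.4 56.12566936475608 25.09424752290865 [16.8 24.9 31.6 33.1]
bench z 0.236877715784658
scene 320 [ 424.5 -273.4] dir -114.7 56.17923436889099 24.953188560468163 [16.3 24.6 28.6 29.6]
bench z -0.6011564714880251
[ 435.12055797 -249.09273797   14.        ] [ 409.86137399 -298.71686848   14.        ] [ 422.49096598 -273.90480322   14.        ]
[ 438.92574109 -249.19217576   14.        ] [ 410.98564914 -299.34407716   14.        ] [ 424.95569511 -274.26812646   14.        ] 57.409598081906374
 ** On entry to DLASCL parameter number  4 had an illegal value
 ** On entry to DLASCL parameter number  4 had an illegal value
 ** On entry to DLASCL parameter number  4 had an illegal value
 ** On entry to DLASCL parameter number  4 had an illegal value
 ** On entry to DLASCL parameter number  5 had an illegal value
 ** On entry to DLASCL parameter number  4 had an illegal value<stdin>:20: RuntimeWarning: Mean of empty slice.
  ret = ret.dtype.type(ret / rcount)
Traceback (most recent call last):
numpy.linalg.LinAlgError: SVD did not converge in Linear Least Squares
```

```bash
cat >> h.py <<'E'
def tri(c1,p1,c2,p2):
    o1,d1=ray(c1,*p1);o2,d2=ray(c2,*p2);d1/=np.linalg.norm(d1);d2/=np.linalg.norm(d2)
    k=np.linalg.lstsq(np.stack([d1,-d2],1),o2-o1,rcond=None)[0];A=o1+d1*k[0];B=o2+d2*k[1];return (A+B)/2,np.linalg.norm(A-B)
E
python3 - <<'E'
from h import *
import pickle
s=pickle.load(open('scene0.pkl','rb'));t=pickle.load(open('top0.pkl','rb'))
for n,c in(('top',t),('scene',s)):
    P=cloud(c); m=(P[...,2]>117)&(P[...,2]<150)&(P[...,0]<640)&(P[...,1]>0)&(P[...,1]<330)
    k,l,st,ce=cv2.connectedComponentsWithStats(m.astype(np.uint8))
    for i in range(1,k):
        if st[i,4]>8: print(n,'bolt',st[i],ce[i].round(1),np.median(P[l==i],0).round(1),P[l==i].mean(0).round(1))
    m=(P[...,2]>80)&(P[...,2]<118)&(c['img'].max(-1)<100)&(P[...,0]<560)&(P[...,1]>0)&(P[...,1]<330)
    k,l,st,ce=cv2.connectedComponentsWithStats(m.astype(np.uint8))
    for i in range(1,k):
        if st[i,4]>8: print(n,'handle',st[i],P[l==i].mean(0).round(1),P[l==i].min(0).round(),P[l==i].max(0).round())
def crop(c,x,y,w,h,k): return cv2.resize(c['img'][y:y+h,x:x+w,::-1],None,fx=k,fy=k,interpolation=cv2.INTER_CUBIC)
cv2.imwrite('pics/bs.png',crop(s,175,105,100,100,8)); cv2.imwrite('pics/bt.png',crop(t,150,150,115,80,7))
E
```

```text
top bolt [168 169   8   7  16] [171.1 171.9] [607.6 255.7 118.3] [607.8 253.  119.1]
top bolt [230 173   5   6   9] [232.4 175.6] [601.6  77.  119.3] [600.   78.5 119.3]
top bolt [235 172   7   4   9] [237.3 173.6] [605.   65.8 119.6] [606.   64.7 119.5]
top bolt [163 180  10  11  72] [167.2 184.8] [569.2 262.  127.9] [569.6 261.6 126.8]
top bolt [196 182  10  11  69] [200.2 186.8] [565.2 168.8 126.9] [565.8 168.2 126.2]
top bolt [229 184  11  11  70] [233.9 188.9] [560.7  72.8 128.2] [561.1  73.  126.9]
top bolt [233 368  24  16  99] [245.3 373.9] [ 60.2  31.5 127.3] [ 56.8  31.3 130.5]
top handle [164 197   6  19  86] [511.  265.2 108.7] [486. 258. 101.] [537. 273. 118.]
top handle [197 199   6  19  86] [506.6 170.9 108.3] [482. 164. 101.] [533. 179. 116.]
top handle [230 201   6  19  89] [503.3  76.3 108.1] [477.  70.  99.] [529.  84. 115.]
top handle [235 366  22  13  50] [59.1 29.1 94.7] [32.  3. 81.] [ 69.  61. 117.]
scene bolt [189 122  10   9  67] [193.5 126.2] [571.1 258.8 127.7] [571.  258.9 126.8]
scene bolt [211 143  11  11  79] [216.  147.5] [566.4 163.6 127.7] [566.2 163.9 126.1]
scene bolt [235 165  10  11  83] [240. 170.] [561.3  69.7 127.6] [561.5  69.9 126.4]
scene bolt [ 65 329  15  10  44] [ 73.  333.9] [ 68.1  11.9 122.6] [ 67.5  13.4 126.3]
scene handle [168 136  19  14 103] [512.4 261.2 106.6] [488. 255.  99.] [538. 270. 113.]
scene handle [212 151   5   5  10] [555.3 162.9 113.8] [553. 156. 109.] [558. 169. 117.]
scene handle [190 157  19  15 106] [508.3 166.6 106.5] [483. 160.  98.] [535. 177. 112.]
scene handle [236 173   8   5  18] [553.6  66.3 113.5] [549.  57. 108.] [560.  80. 118.]
scene handle [213 180  20  16 115] [504.1  72.2 107. ] [478.  67.  98.] [531.  81. 113.]
```

View pics/bs.png

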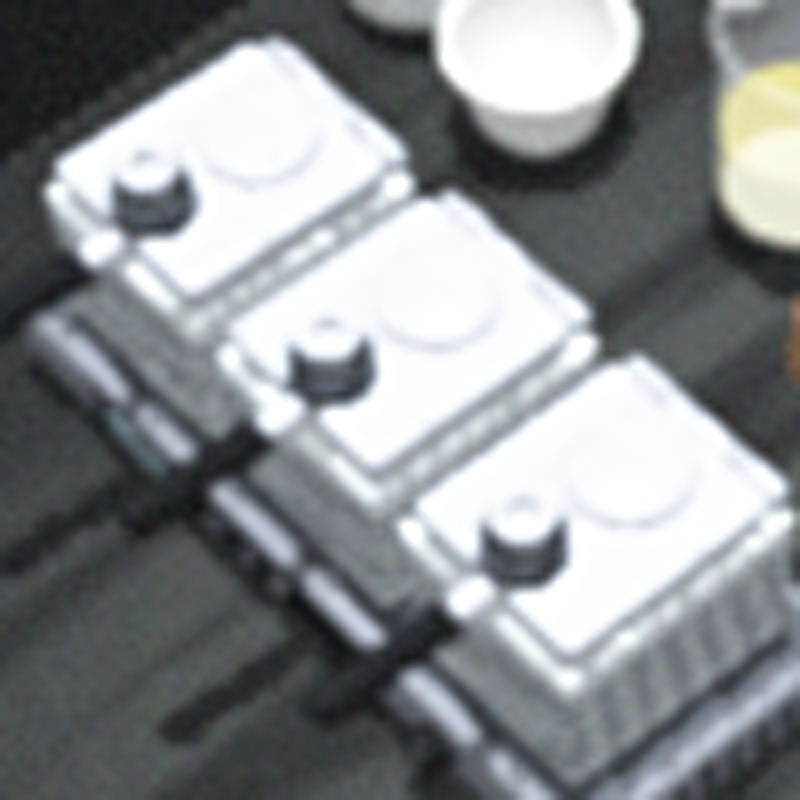

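View pics/bt.png

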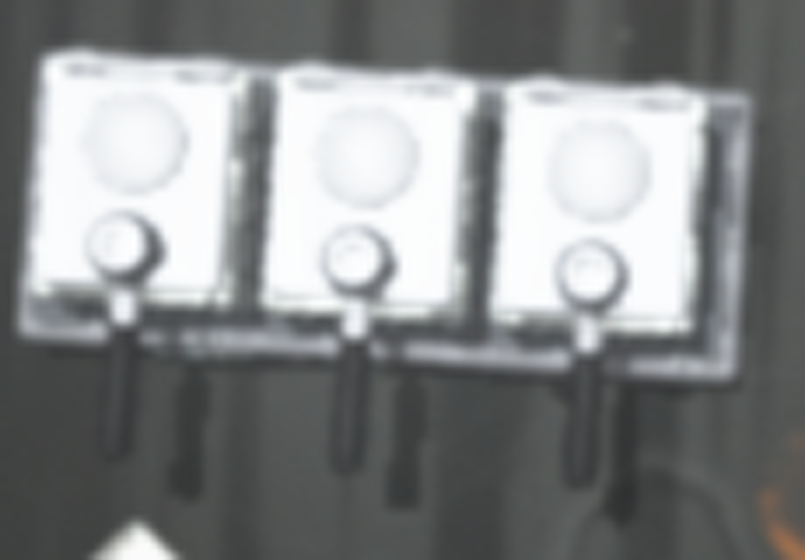

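```bash
cat >> h.py <<'E'
def pose(contact,az,tilt,xaz_same=True,L=157.5):
    """tool pointing down, tilted towards azimuth az by tilt; tool x along az (or -az)."""
    a=np.radians(az);h=np.array([np.cos(a),np.sin(a),0]);zt=np.sin(tilt)*h+np.array([0,0,-np.cos(tilt)])
    xt=np.cos(tilt)*h+np.array([0,0,np.sin(tilt)]); xt=xt if xaz_same else -xt
    M=np.stack([xt,np.cross(zt,xt),zt],1); return np.array(contact)-L*zt,M
def delta(T,M,o=None):
    o=o or get_obs(); d=T-o['ee_pos']; r=(R.from_matrix(M)*R.from_quat(o['tcp_rot']).inv()).as_rotvec()
    print('t',round(o['time'],2),'ee',o['ee_pos'].round(1),'q',o['joint_positions'].round(2),'F',o['force'].round(1),'w',round(o['width'],1))
    print('shift',d.round(1),'|',np.linalg.norm(d).round(1),'turn',r.round(3),'|',np.linalg.norm(r).round(3)); return d,r
E
python3 - <<'E'
from h import *
T,M=pose((422.4,-275.7,14),66,np.radians(30))
delta(T,M); delta(T-80*M[:,2],M)
E
```

```text
t 0.15 ee [ 152.4 -631.6  404.1] q [ 1.27  0.54 -0.    1.54  0.    1.07 -0.07] F [0.4 0.7 0.2] w 88.1
shift [ 238.   284.  -253.7] | 449.0 turn [ 0.346 -0.417  0.893] | 1.045
t 0.15 ee [ 152.4 -631.6  404.1] q [ 1.27  0.54 -0.    1.54  0.    1.07 -0.07] F [0.4 0.7 0.2] w 88.1
shift [ 221.7  247.4 -184.4] | 380.0 turn [ 0.346 -0.417  0.893] | 1.045
```

{"name": "servo_tool", "arguments": {
  "motion": [
    [22,25,-18,0.035,-0.042,0.089],
    [22,25,-18,0.035,-0.042,0.089],
    [22,25,-18,0.035,-0.042,0.089],
    [22,25,-18,0.035,-0.042,0.089],
    [22,25,-18,0.035,-0.042,0.089],
    [22,25,-18,0.035,-0.042,0.089],
    [22,25,-18,0.035,-0.042,0.089],
    [22,25,-18,0.035,-0.042,0.089],
    [22,25,-18,0.035,-0.042,0.089],
    [22,25,-18,0.035,-0.042,0.089]
  ],
  "gripper": 1
}}

```text
time: 1.15
ee_pos: [374.2, -375.5, 220.3]
tcp_rot: [0.803, 0.533, 0.226, -0.143]
force: [0.0, -0.4, -0.4]
width: 88.3
```

Run:
```python
from h import *
T,M=pose((422.4,-275.7,14),66,np.radians(30))
delta(T,M); delta(T-80*M[:,2],M)
c=capture('wrist'); save(c,'w1')
```

```text
t 1.15 ee [ 374.2 -375.5  220.3] q [ 1.22  0.76 -0.51  1.85 -0.21  0.82  0.57] F [ 0.  -0.4 -0.4] w 88.3
shift [ 16.2  27.8 -69.9] | 77.0 turn [-0.012  0.017 -0.018] | 0.027
t 1.15 ee [ 374.2 -375.5  220.3] q [ 1.22  0.76 -0.51  1.85 -0.21  0.82  0.57] F [ 0.  -0.4 -0.4] w 88.3
shift [-0.1 -8.7 -0.6] | 8.7 turn [-0.012  0.017 -0.018] | 0.027
```

View pics/w1.png

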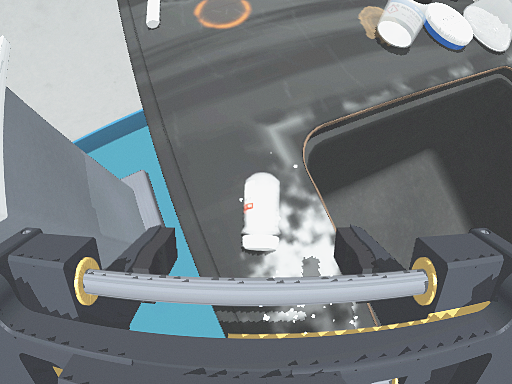

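The wrist view shows the vial between the fingers, foot end at about (262,174) and cap end at about (261,250).

```bash
cat >> h.py <<'E'
def wray(c,o,u,v):
    K=c['camera_matrix']; x=u-K[0,2];y=v-K[1,2];r=np.hypot(x,y);th=r/K[0,0]
    d=np.array([np.sin(th)*x/r,np.sin(th)*y/r,np.cos(th)]) if r>0 else np.array([0,0,1.])
    T=np.eye(4);T[:3,:3]=R.from_quat(o['tcp_rot']).as_matrix();T[:3,3]=o['ee_pos'];A=T@np.array(c['mount'])
    return A[:3,3],A[:3,:3]@d
def wplane(c,o,u,v,z):
    a,d=wray(c,o,u,v); return a+d*(z-a[2])/d[2]
E
python3 - <<'E'
from h import *
o=get_obs(); c=capture('wrist'); im=c['img']
m=(im.min(-1)>200).astype(np.uint8); m[:, :240]=0; m[:, 284:]=0; m[:170]=0;m[255:]=0
v,u=np.nonzero(m)
for r in range(172,254,6):
    k=u[v==r]; print(r,k.min() if len(k) else None,k.max() if len(k) else None)
for u,v,z in[(262,174,14),(261,250,14),(262,212,14),(243,235,14),(280,235,14)]: print(wplane(c,o,u,v,z).round(1))
cv2.imwrite('pics/w1c.png',cv2.resize(im[160:260,210:320,::-1],None,fx=6,fy=6,interpolation=cv2.INTER_CUBIC))
E
```

```text
172 None None
178 None None
184 255 272
190 248 279
196 247 280
202 246 280
208 240 280
214 246 280
220 248 283
226 247 283
232 247 283
238 246 283
244 252 277
250 244 280
[ 439.5 -236.5   14. ]
[ 415.7 -291.7   14. ]
[ 427.6 -265.    14. ]
[ 407.5 -276.    14. ]
[ 433.4 -286.7   14. ]
```

View pics/w1c.png

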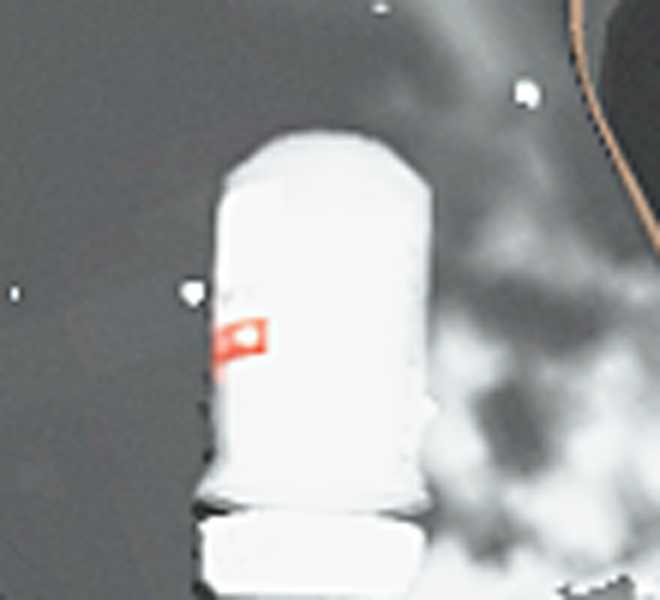

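Run:
```python
from h import *
o=get_obs(); c=capture('wrist')
print('cam',wray(c,o,255,192)[0])
for u,v,z in[(264.2,181.7,20),(264.2,181.7,14),(263.8,215,14),(262.2,252,14),(262.2,259,22),(262.2,259,14)]: print(u,v,z,wplane(c,o,u,v,z).round(1))
T,M=pose((422.4,-275.7,14),66,np.radians(30))
# lateral line vs predicted axis
n=np.array([np.cos(np.radians(-24)),np.sin(np.radians(-24)),0])
for p in [(264.2,190),(263.8,215),(262.2,252)]:
  print('lateral err',n@(wplane(c,o,*p,14)-np.array([424,-272,14])))
```

```text
cam [ 402.08280732 -307.32116687  238.45047969]
264.2 181.7 20 [ 436.5 -247.5   20. ]
264.2 181.7 14 [ 437.4 -245.8   14. ]
263.8 215 14 [ 426.6 -270.3   14. ]
262.2 252 14 [ 414.4 -296.1   14. ]
262.2 259 22 [ 412.  -301.2   22. ]
262.2 259 14 [ 412.4 -301.    14. ]
lateral err 1.7360118254702261
lateral err 1.7380924836416989
lateral err 1.041710058477204
```

{"name": "servo_tool", "arguments": {
  "motion": [
    [2,3,-9,-0.002,0.003,-0.003],
    [2,3,-9,-0.002,0.003,-0.003],
    [2,3,-9,-0.002,0.003,-0.003],
    [2,3,-9,-0.002,0.003,-0.003],
    [2,3,-9,-0.002,0.003,-0.003],
    [2,3,-9,-0.002,0.003,-0.003],
    [2,3,-7,0,0,0],
    [2,3,-6,0,0,0],
    [1,2,-3,0,0,0],
    [0,0,0,0,0,0]
  ]
}}

```text
time: 2.3
ee_pos: [388.1, -356.9, 153.7]
tcp_rot: [0.814, 0.522, 0.211, -0.142]
force: [-0.8, 2.2, 3.1]
width: 88.2
```

Run:
```python
from h import *
T,M=pose((423.5,-277,14),66,np.radians(30))
delta(T,M)
c=capture('wrist'); save(c,'w2')
```

```text
t 2.3 ee [ 388.1 -356.9  153.7] q [ 1.15  0.86 -0.47  1.87 -0.19  0.68  0.53] F [-0.8  2.2  3.1] w 88.2
shift [ 3.4  8.  -3.3] | 9.3 turn [ 0.004 -0.014  0.01 ] | 0.017
```

View pics/w2.png

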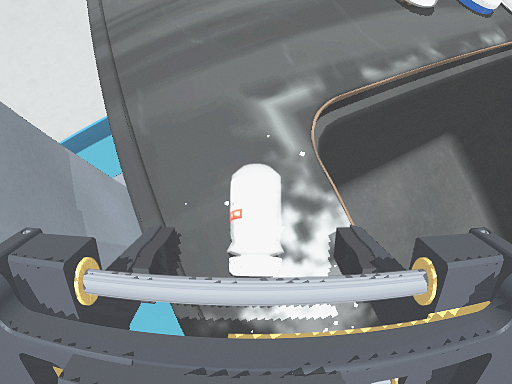

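{"name": "servo_tool", "arguments": {
  "motion": [
    [1,2,-1,0,0,0],
    [1,2,-1,0,-0.005,0.003],
    [1,2,-1,0,-0.005,0.003],
    [0.5,2,-0.5,0,-0.004,0],
    [0,1,0,0,0,0],
    [0,0,0,0,0,0],
    [0,0,0,0,0,0],
    [0,0,0,0,0,0],
    [0,0,0,0,0,0],
    [0,0,0,0,0,0]
  ]
}}

```text
time: 3.35
ee_pos: [387.4, -355.5, 154.7]
tcp_rot: [0.813, 0.525, 0.212, -0.137]
force: [-2.4, -0.9, 4.7]
width: 87.8
```

Run:
```python
from h import *
T,M=pose((423.5,-277,14),66,np.radians(30))
delta(T,M)
```

```text
t 3.35 ee [ 387.4 -355.5  154.7] q [ 1.15  0.86 -0.47  1.87 -0.19  0.67  0.53] F [-2.4 -0.9  4.7] w 87.8
shift [ 4.1  6.6 -4.3] | 8.8 turn [ 0.011 -0.006  0.006] | 0.014
```

Run:
```python
from h import *
o=get_obs(); print(o['force'],o['moment'],o['tau'].round(1))
c=capture('scene'); cv2.imwrite('pics/s2.png',cv2.resize(c['img'][240:384,220:412,::-1],None,fx=4,fy=4,interpolation=cv2.INTER_CUBIC))
P=cloud(c)
for u,v in [(300,314),(290,330)]: print(P[v,u])
```

```text
[-2.37560661 -0.90556884  4.67313276] [-0.1256499   0.49984961  0.16959645] [ -0.8 -54.   -9.4 -11.   -1.1   0.4   0. ]
[ 434.06974961 -256.50476018   23.68444622]
[ 398.36966502 -261.59311901   -2.2970257 ]
```

View pics/s2.png

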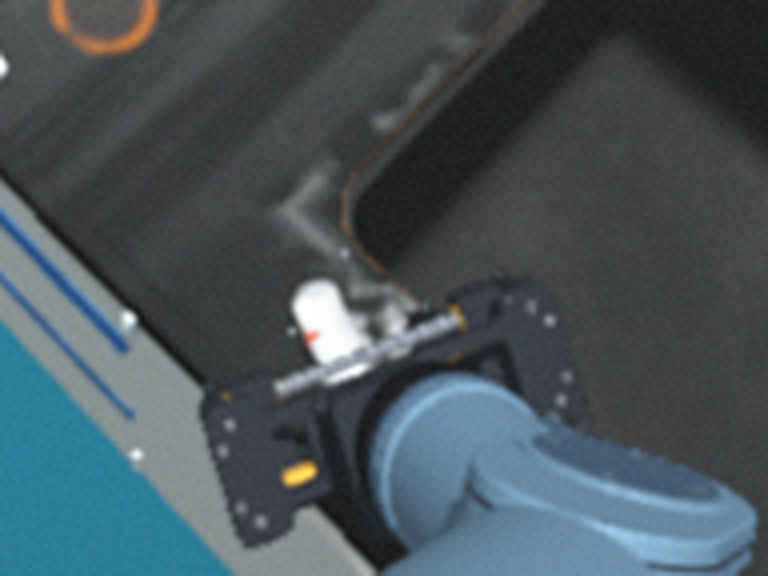

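Run:
```python
from h import *
import pickle
for n in('scene0','top0'):
    c=pickle.load(open(n+'.pkl','rb')); P=cloud(c)
    for y0 in(-250,-300,-330,-360):
        m=(abs(P[...,1]-y0)<12)
        Q=P[m]; print(n,y0)
        for x in range(330,500,8):
            k=Q[(abs(Q[:,0]-x)<4)]; k=k[k[:,2]>-100]
            if len(k): print((x,round(float(np.nanmax(k[:,2]))),round(float(np.nanmedian(k[:,2])))),end=' ')
        print()
```

```text
scene0 -250
(362, 8, 3) (370, 9, 5) (378, 6, 1) (386, 2, 0) (394, 3, 0) (402, 4, -1) (410, 3, -1) (418, 24, 0) (426, 28, 22) (434, 29, 25) (442, 26, 23) (450, 2, -1) (458, 3, 0) (466, 3, -1) (474, 1, -1) (482, 0, -3) (490, -24, -28) 
scene0 -300
(362, 9, 0) (370, 9, 5) (378, 4, 0) (386, 1, -1) (394, 3, -1) (402, 27, 0) (410, 30, 6) (418, 29, 12) (426, 29, 20) (434, 4, 0) (442, 3, 0) (450, 3, -1) (458, 3, 0) (466, 4, 0) (474, 3, -1) (482, -3, -4) 
scene0 -330
(362, 8, 2) (370, 8, 5) (378, 4, 0) (386, 2, -1) (394, 4, 0) (402, 3, -1) (410, 2, 0) (418, 3, 0) (426, 3, 0) (434, 3, 0) (442, 2, 0) (450, 3, 0) (458, 2, 0) (466, 3, -1) (474, 3, -1) (482, -1, -2) (490, -32, -32) 
scene0 -360
(362, 9, 0) (370, 9, 5) (378, 4, 0) (386, 3, 0) (394, 4, -1) (402, 4, 0) (410, 4, -1) (418, 4, 1) (426, 4, 0) (434, 3, 0) (442, 2, 0) (450, 3, 0) (458, 3, -1) (466, 3, -1) (474, 3, 0) (482, -1, -3) 
top0 -250
(362, 11, 6) (370, 11, 5) (378, 6, 0) (386, 9, -1) (394, 7, 0) (402, 8, 1) (410, 5, 0) (418, 28, 4) (426, 32, 24) (434, 32, 24) (442, 28, 10) (450, 5, 1) (458, 6, 0) (466, 8, 0) (474, 7, 1) (482, -7, -24) (490, -24, -29) 
top0 -300
(362, 12, 1) (370, 11, 5) (378, 2, 0) (386, 5, 0) (394, 8, 0) (402, 19, 1) (410, 31, 5) (418, 29, 25) (426, 25, 2) (434, 5, 1) (442, 6, 0) (450, 5, -1) (458, 6, 0) (466, 5, -1) (474, 8, -2) (482, -20, -25) 
top0 -330
(362, 11, 5) (370, 11, 6) (378, 7, 2) (386, 4, -1) (394, 3, -1) (402, 7, -1) (410, 10, 0) (418, 3, -2) (426, 4, 1) (434, 8, 0) (442, 6, 1) (450, 7, -1) (458, 7, 0) (466, 7, 0) (474, 8, 1) (482, -17, -26) 
top0 -360
(362, 18, 5) (370, 10, 8) (378, 4, 1) (386, 7, 1) (394, 5, 1) (402, 8, -1) (410, 3, -1) (418, 7, 0) (426, 8, -1) (434, 5, 2) (442, 6, -1) (450, 5, 1) (458, 8, 0) (466, 5, 1) (474, 4, 1) (482, -18, -26)
```

The front edge has a lip about 8 mm high at x<378, and the wide-open left finger is touching it. I'll raise, narrow the opening to about 50 mm, and go down again.

{"name": "servo_tool", "arguments": {
  "motion": [
    [0,0,6,0,0,0],
    [0,0,6,0,0,0],
    [0,0,0,0,0,0],
    [0,0,0,0,0,0],
    [2,2,-2,0.003,0,0],
    [2,3,-5,0.003,0,0],
    [2,3,-5,0.003,0,0],
    [1,2,-5,0,0,0],
    [0,1,-4,0,0,0],
    [0,0,0,0,0,0]
  ],
  "gripper": 0.57
}}

```text
time: 4.4
ee_pos: [395.5, -345.0, 148.6]
tcp_rot: [0.812, 0.524, 0.215, -0.142]
force: [-3.2, 0.3, 6.7]
width: 50.0
```

Run:
```python
from h import *
T,M=pose((423.5,-277,14),66,np.radians(30))
delta(T,M)
```

```text
t 4.4 ee [ 395.5 -345.   148.6] q [ 1.14  0.87 -0.48  1.88 -0.2   0.66  0.53] F [-3.2  0.3  6.7] w 50.0
shift [-4.1 -3.9  1.8] | 5.9 turn [ 0.    -0.005  0.006] | 0.008
```

{"name": "servo_tool", "arguments": {
  "motion": [
    [-2,-2,3,0,0,0],
    [-2,-2,1,0,0,0],
    [0,0,0,0,0,0],
    [0,0,0,0,0,0],
    [0,0,0,0,0,0],
    [0,0,0,0,0,0],
    [0,0,0,0,0,0],
    [0,0,0,0,0,0],
    [0,0,0,0,0,0],
    [0,0,0,0,0,0]
  ],
  "gripper": 0.1
}}

```text
time: 5.4
ee_pos: [391.4, -349.2, 152.2]
tcp_rot: [0.812, 0.523, 0.215, -0.142]
force: [-1.1, -1.1, 4.6]
width: 26.7
```

Run:
```python
from h import *
T,M=pose((423.5,-277,14),66,np.radians(30))
delta(T,M)
c=capture('wrist'); save(c,'w3')
```

```text
t 5.4 ee [ 391.4 -349.2  152.2] q [ 1.15  0.87 -0.48  1.88 -0.2   0.67  0.53] F [-1.1 -1.1  4.6] w 26.7
shift [ 0.   0.2 -1.8] | 1.8 turn [-0.    -0.005  0.006] | 0.008
```

View pics/w3.png

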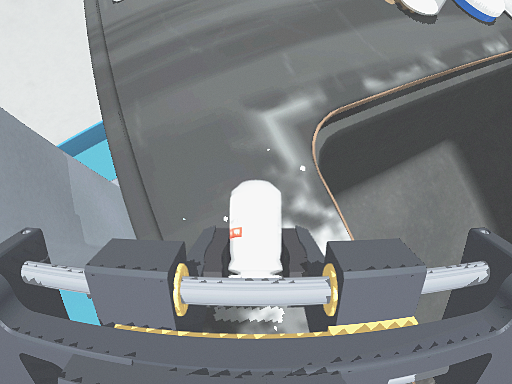

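```bash
cat > kin.py <<'E'
import numpy as np
from scipy.spatial.transform import Rotation as R
from scipy.optimize import least_squares
S=[([1.26781345,.53712947,-.00446661,1.53884655,.00264397,1.06729712,-.07119293],[152.4,-631.55,403.9],[9.92992227e-01,1.18176714e-01,-1.71731379e-04,-8.19648557e-04]),
([1.22,.76,-.51,1.85,-.21,.82,.57],[374.2,-375.5,220.3],[0.803,0.533,0.226,-0.143]),
([1.15,.86,-.47,1.87,-.19,.68,.53],[388.1,-356.9,153.7],[0.814,0.522,0.211,-0.142]),
([1.14,.87,-.48,1.88,-.2,.66,.53],[395.5,-345,148.6],[0.812,0.524,0.215,-0.142])]
E
python3 - <<'E'
from h import *
from kin import *
import itertools
o=get_obs(); S.append((list(o['joint_positions']),list(o['ee_pos']),list(o['tcp_rot'])))
print(o['joint_positions'],o['ee_pos'],o['tcp_rot'])
rz=lambda a:R.from_euler('z',a); ry=lambda a:R.from_euler('y',a)
def rots(q,s,b,g):
    A=rz(s[0]*q[0]+b); out=[]
    B=A*ry(q[1]); C=B*rz(s[1]*q[2])*ry(q[3]); D=C*rz(s[2]*q[4])*ry(q[5])*rz(s[3]*q[6]+g); return A,B,C,D
best=[]
for s in itertools.product([1,-1],repeat=4):
  for b0 in(0,1.57,3.14,-1.57):
    f=lambda p:np.concatenate([(rots(q,s,p[0],p[1])[3]*R.from_quat(r).inv()).as_rotvec() for q,_,r in S])
    r=least_squares(f,[b0,0]); best.append((r.cost,s,r.x))
best.sort(key=lambda t:t[0]); print(best[:4])
c,s,(b,g)=best[0]
# lengths: p = p0 + A*(a1) + B*(..)+C*(..)+D*(..)
rows=[];y=[]
for q,p,_ in S:
    A,B,C,D=[m.as_matrix() for m in rots(q,s,b,g)]
    rows.append(np.hstack([np.array([[0],[0],[1]]),B[:,[2]],C[:,[2]],D[:,[2]]]));y.append(p)
Am=np.vstack(rows);yv=np.concatenate(y); x,res,_,sv=np.linalg.lstsq(Am,yv,rcond=None); print(x,sv,(Am@x-yv).round(1))
E
```

```text
[ 1.14863099  0.8682994  -0.48012339  1.87515321 -0.19889199  0.66793904
  0.53045998] [ 391.41474741 -349.17543607  152.15301891] [ 0.81217039  0.52334236  0.21536598 -0.14180806]
[(np.float64(5.7515480782404334e-05), (-1, -1, -1, -1), array([6.28310375, 1.57474664])), (np.float64(5.751548078240511e-05), (-1, -1, -1, -1), array([-8.15576652e-05,  1.57474664e+00])), (np.float64(5.751548078240727e-05), (-1, -1, -1, -1), array([-8.15568971e-05,  1.57474664e+00])), (np.float64(5.751548078240987e-05), (-1, -1, -1, -1), array([-8.15569799e-05,  1.57474664e+00]))]
[279.79178672 441.58773019 469.62958622  22.89053801] [3.93616813 1.97996209 0.73335692 0.22026859] [39.6 24.3  5.1  9.6 -8.3 -5.3  2.3  2.2  0.7 -1.1  1.8  0.6  1.2  0.7
 -1.1]
```

```bash
cat >> kin.py <<'E'
S.append(([1.14863099,0.8682994,-0.48012339,1.87515321,-0.19889199,0.66793904,0.53045998],[391.41474741,-349.17543607,152.15301891],[0.81217039,0.52334236,0.21536598,-0.14180806]))
rz=lambda a:R.from_euler('z',a); ry=lambda a:R.from_euler('y',a)
s=(-1,-1,-1,-1); b=0.;g=1.5708
def rots(q):
    A=rz(s[0]*q[0]+b); B=A*ry(q[1]); C=B*rz(s[1]*q[2])*ry(q[3]); E=C*rz(s[2]*q[4])*ry(q[5]); D=E*rz(s[3]*q[6]+g); return [m.as_matrix() for m in(A,B,C,E,D)]
def design(q):
    A,B,C,E,D=rots(q); return np.hstack([np.array([[0],[0],[1.]]),B,C,E])
# params: base z | B xyz | C xyz | E xyz
def fit(S,lam=0.02):
    prior=np.array([340,0,0,420,0,0,420,0,-40,100.])
    A=np.vstack([design(q) for q,_,_ in S]);y=np.concatenate([p for _,p,_ in S])
    w=lam*np.array([1,1,1,1,1,1,1,1,1,1])
    x=prior+np.linalg.lstsq(np.vstack([A,np.diag(w)]),np.concatenate([y-A@prior,np.zeros(10)]),rcond=None)[0]
    return x,(A@x-y)
E
python3 - <<'E'
from kin import *
for l in(.3,.05,.01):
    x,r=fit(S,l);print(l,x.round(0),r.round(1))
E
```

```text
0.3 [352.   2. -14. 441. -15.   4. 439. -27. -27. 121.] [ 6.2  4.2  5.4  3.5 -3.  -5.5 -2.2  0.8  0.2 -4.6  0.5  0.3 -2.5 -0.3
 -1.5]
0.05 [353.   9. -42. 463. -34.   9. 434.  -8. -12. 163.] [ 0.3  0.2  0.3  2.   0.2 -0.3 -0.2  0.3  0.5 -2.  -0.1  0.5 -0.  -0.7
 -1.1]
0.01 [406.  57. -26. 446. -46.  17. 391.  -7. -35. 207.] [ 0.   0.   0.   0.7  0.3  0.4  0.1  0.3  0.5 -1.3 -0.1  0.4  0.5 -0.6
 -1.2]
```

```bash
cat >> kin.py <<'E'
LO=np.array([-2.7,-.37,-1.27,.24,-1.31,.19,-2.76]);HI=np.array([2.7,2.16,1.26,2.4,4.45,1.91,2.76])
def ik(x,T,M,q0,n=12,seed=0):
    rng=np.random.default_rng(seed);best=None
    def f(q):
        return np.concatenate([(design(q)@x-T)/50,1.5*(R.from_matrix(M)*R.from_matrix(rots(q)[4]).inv()).as_rotvec(),0.003*(q-q0)])
    for i in range(n):
        st=np.clip(np.array(q0)+(0 if i==0 else rng.normal(0,.6,7)),LO+.02,HI-.02)
        r=least_squares(f,st,bounds=(LO,HI))
        e=np.linalg.norm(r.fun[:6])
        if best is None or e+0.02*np.abs(r.x-q0).max()<best[0]: best=(e+0.02*np.abs(r.x-q0).max(),e,r.x)
    return best[1],best[2]
E
python3 - <<'E'
from h import *
from kin import *
x,_=fit(S,.05); q0=np.array(S[-1][0])
for cx,cy in[(470,-125),(500,-125),(545,-130),(545,-160),(560,-100)]:
  for phi in(-60,-45,-30,-15,0):
    T,M=pose((cx,cy,36),phi,np.radians(60),False)
    # at grasp: tool tilted toward az66 with x along az66; c=-x_h ; final tool points c, x down => x = -(…)
    e,q=ik(x,T,M,q0); print(cx,cy,phi,T.round(),round(e,3),q.round(2))
E
```

```text
470 -125 -60 [402.  -7. 115.] 0.0 [ 0.14  1.04 -0.58  2.34  1.87  1.56 -1.56]
470 -125 -45 [374. -29. 115.] 0.259 [ 0.49  1.29 -0.86  2.4   2.16  1.91 -1.28]
470 -125 -30 [352. -57. 115.] 0.801 [ 0.6   1.32 -0.9   2.4   2.14  1.91 -1.07]
470 -125 -15 [338. -90. 115.] 0.909 [ 1.94  2.16 -0.9   2.4   3.82  0.65  0.11]
470 -125 0 [ 334. -125.  115.] 0.534 [ 1.73  1.64 -0.95  2.4   3.51  0.44 -0.15]
500 -125 -60 [432.  -7. 115.] 0.0 [ 0.14  1.03 -0.56  2.28  1.88  1.52 -1.5 ]
500 -125 -45 [404. -29. 115.] 0.0 [ 0.51  1.24 -0.81  2.4   2.33  1.81 -1.23]
500 -125 -30 [382. -57. 115.] 0.5 [ 0.8   1.47 -1.01  2.4   2.51  1.91 -0.77]
500 -125 -15 [368. -90. 115.] 0.686 [ 1.71  2.16 -1.    2.4   3.65  1.01  0.21]
500 -125 0 [ 364. -125.  115.] 0.339 [ 1.65  1.68 -1.02  2.4   3.25  0.63  0.06]
545 -130 -60 [477. -12. 115.] 0.0 [ 0.14  1.02 -0.53  2.18  1.89  1.47 -1.41]
545 -130 -45 [449. -34. 115.] 0.0 [ 0.39  1.1  -0.67  2.32  2.27  1.59 -1.28]
545 -130 -30 [427. -62. 115.] 0.0 [ 0.78  1.32 -0.87  2.4   2.74  1.66 -0.85]
545 -130 -15 [413. -95. 115.] 0.054 [ 1.47  2.16 -1.27  2.4   3.15  1.39
[... 171 characters left out ...]
60 -45 [449. -64. 115.] 0.0 [ 0.49  1.11 -0.69  2.32  2.35  1.59 -1.23]
545 -160 -30 [427. -92. 115.] 0.0 [ 0.83  1.26 -0.82  2.4   2.78  1.58 -0.87]
545 -160 -15 [ 413. -125.  115.] 0.0 [ 1.35  1.66 -1.07  2.4   3.1   1.29 -0.14]
545 -160 0 [ 409. -160.  115.] 0.0 [ 1.68  1.94 -1.24  2.35  2.9   0.89  0.55]
560 -100 -60 [492.  18. 115.] 0.0 [ 0.05  1.01 -0.5   2.13  1.82  1.43 -1.4 ]
560 -100 -45 [464.  -4. 115.] 0.0 [ 0.28  1.09 -0.66  2.27  2.19  1.57 -1.3 ]
560 -100 -30 [442. -32. 115.] 0.0 [ 0.57  1.19 -0.76  2.37  2.6   1.61 -1.05]
560 -100 -15 [428. -65. 115.] 0.0 [ 1.12  1.62 -1.06  2.4   3.05  1.47 -0.28]
560 -100 0 [ 424. -100.  115.] 0.0 [ 1.46  1.85 -1.18  2.37  3.04  1.04  0.27]
```

Run:
```python
from h import *
from kin import *
x,_=fit(S,.05); q0=np.array(S[-1][0])
for cx,cy in[(440,-250),(440,-170),(480,-150),(520,-150)]:
  for phi in(-120,-105,-90,-75,-60):
    T,M=pose((cx,cy,36),phi,np.radians(60),False)
    e,q=ik(x,T,M,q0); print(cx,cy,phi,T.round(),round(e,3),q.round(2),np.abs(q-q0).max().round(2))
```

```text
440 -250 -120 [ 508. -132.  115.] 0.0 [-0.33  1.03  0.36  1.85  0.62  1.05 -1.08] 1.61
440 -250 -105 [ 475. -118.  115.] 0.0 [-0.15  0.94  0.05  2.01  1.08  1.09 -1.35] 1.88
440 -250 -90 [ 440. -114.  115.] 0.0 [ 0.13  0.94 -0.3   2.16  1.51  1.29 -1.52] 2.05
440 -250 -75 [ 405. -118.  115.] 0.0 [ 0.36  1.01 -0.52  2.3   1.86  1.49 -1.53] 2.07
440 -250 -60 [ 372. -132.  115.] 0.077 [ 0.84  1.33 -0.9   2.4   2.34  1.91 -1.16] 2.54
440 -170 -120 [508. -52. 115.] 0.0 [-0.38  1.01  0.24  1.83  0.59  1.16 -1.17] 1.7
440 -170 -105 [475. -38. 115.] 0.0 [-0.34  0.95  0.09  1.99  0.9   1.1  -1.33] 1.86
440 -170 -90 [440. -34. 115.] 0.0 [-0.11  0.93 -0.23  2.13  1.31  1.25 -1.53] 2.06
440 -170 -75 [405. -38. 115.] 0.0 [ 0.1   0.98 -0.47  2.28  1.65  1.44 -1.61] 2.14
440 -170 -60 [372. -52. 115.] 0.028 [ 0.54  1.27 -0.85  2.4   2.1   1.91 -1.4 ] 2.3
480 -150 -120 [548. -32. 115.] 0.0 [-0.38  1.05  0.24  1.7   0.55  1.24 -1.12] 1.65
480 -150 -105 [515. -18. 115.] 0.0 [-0.4   0.98  0.16  1.88  0.81  1.12 -1.22] 1.75
480 -150 -90 [480. -14. 115.] 0.0 [-0.21  0.94 -0.14  2.03  1.23  1.21 -1.43] 1.96
480 -150 -75 [445. -18. 115.] 0.0 [ 0.01  0.97 -0.41  2.18  1.59  1.38 -1.53] 2.06
480 -150 -60 [412. -32. 115.] 0.0 [ 0.23  1.05 -0.59  2.33  1.94  1.57 -1.51] 2.14
520 -150 -120 [588. -32. 115.] 0.0 [-0.37  1.1   0.26  1.58  0.53  1.29 -1.06] 1.59
520 -150 -105 [555. -18. 115.] 0.0 [-0.42  1.02  0.21  1.77  0.76  1.14 -1.13] 1.66
520 -150 -90 [520. -14. 115.] 0.0 [-0.25  0.96 -0.07  1.94  1.18  1.18 -1.33] 1.86
520 -150 -75 [485. -18. 115.] 0.0 [-0.01  0.97 -0.36  2.09  1.58  1.34 -1.45] 1.98
520 -150 -60 [452. -32. 115.] 0.0 [ 0.21  1.03 -0.56  2.25  1.94  1.51 -1.44] 2.14
```

Run:
```python
from h import *
from kin import *
o=get_obs()
T,M=pose((455,-170,70),-105,np.radians(60),False)
d,r=delta(T,M)
o=dict(o); o['ee_pos']=o['ee_pos']+np.array([0,0,75]); delta(T,M,o)
x,_=fit(S,.05)
# intermediate reachability
q=np.array(S[-1][0]); R0=R.from_quat(o['tcp_rot'])
for k in np.linspace(0,1,7):
    Tk=o['ee_pos']+k*(T-o['ee_pos']); Mk=(R.from_rotvec(k*r)*R0).as_matrix(); e,q=ik(x,Tk,Mk,q,n=1); print(round(k,2),Tk.round(),(Tk+157*Mk[:,2]).round(),round(e,3),q.round(2))
```

```text
t 5.45 ee [ 391.4 -349.2  152.2] q [ 1.15  0.87 -0.48  1.88 -0.2   0.67  0.53] F [-1.8 -1.4  3.7] w 27.1
shift [ 98.9 310.9  -3.4] | 326.3 turn [-1.48   0.525  0.132] | 1.576
t 5.45 ee [ 391.4 -349.2  227.2] q [ 1.15  0.87 -0.48  1.88 -0.2   0.67  0.53] F [-1.8 -1.4  3.7] w 27.1
shift [ 98.9 310.9 -78.4] | 335.6 turn [-1.48   0.525  0.132] | 1.576
0.0 [ 391. -349.  227.] [ 423. -278.   91.] 0.0 [ 1.17  0.73 -0.51  1.88 -0.22  0.79  0.49]
0.17 [ 408. -297.  214.] [ 426. -261.   62.] 0.0 [ 0.91  0.63 -0.36  2.01 -0.08  0.57  0.28]
0.33 [ 424. -246.  201.] [ 428. -247.   44.] 0.0 [ 0.51  0.57 -0.09  2.12  0.11  0.43 -0.04]
0.5 [ 441. -194.  188.] [ 432. -234.   36.] 0.0 [ 0.03  0.6   0.26  2.18  0.32  0.39 -0.4 ]
0.67 [ 457. -142.  175.] [ 437. -218.   39.] 0.0 [-0.35  0.71  0.49  2.18  0.45  0.47 -0.69]
0.83 [474. -90. 162.] [ 444. -197.   51.] 0.0 [-0.58  0.85  0.58  2.11  0.5   0.65 -0.86]
1.0 [490. -38. 149.] [ 455. -170.   70.] 0.0 [-0.73  0.99  0.6   2.01  0.51  0.88 -0.94]
```

{"name": "servo_tool", "arguments": {
  "motion": [
    [0,0,20,0,0,0],
    [0,0,30,0,0,0],
    [0,0,30,0,0,0],
    [9,28,0,-0.135,0.048,0.012],
    [9,28,0,-0.135,0.048,0.012],
    [9,28,0,-0.135,0.048,0.012],
    [9,28,0,-0.135,0.048,0.012],
    [9,28,0,-0.135,0.048,0.012],
    [9,28,0,-0.135,0.048,0.012],
    [9,28,0,-0.135,0.048,0.012]
  ]
}}

```text
time: 6.45
ee_pos: [438.6, -190.1, 227.9]
tcp_rot: [0.812, 0.562, -0.122, 0.099]
force: [0.3, -0.5, -1.2]
width: 26.7
```

Run:
```python
from h import *
T,M=pose((455,-170,70),-105,np.radians(60),False)
d,r=delta(T,M)
c=capture('wrist'); save(c,'w4')
```

```text
t 6.45 ee [ 438.6 -190.1  227.9] q [ 0.05  0.56  0.2   2.11  0.43  0.53 -0.52] F [ 0.3 -0.5 -1.2] w 26.7
shift [ 51.7 151.9 -79.1] | 178.9 turn [-0.69   0.244  0.082] | 0.737
```

View pics/w4.png

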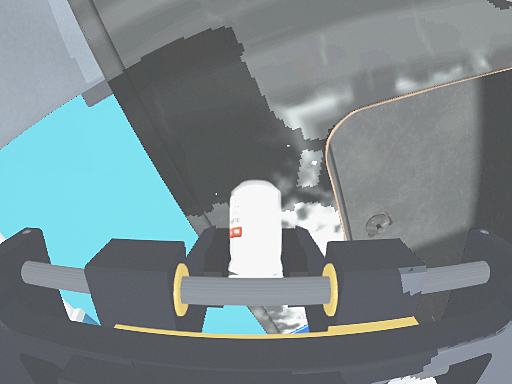

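The vial is held firmly, still at (255,230) in the wrist view. Finishing the turn.

{"name": "servo_tool", "arguments": {
  "motion": [
    [9,27,-8,-0.125,0.044,0.015],
    [9,27,-12,-0.125,0.044,0.015],
    [9,27,-14,-0.125,0.044,0.015],
    [9,27,-14,-0.125,0.044,0.015],
    [9,27,-14,-0.125,0.044,0.015],
    [7,20,-14,-0.075,0.03,0.01],
    [0,0,0,0,0,0],
    [0,0,0,0,0,0],
    [0,0,0,0,0,0],
    [0,0,0,0,0,0]
  ]
}}

```text
time: 7.5
ee_pos: [491.6, -29.2, 146.5]
tcp_rot: [0.681, 0.535, -0.4, 0.3]
force: [0.6, -0.4, 0.7]
width: 26.9
```

Run:
```python
from h import *
T,M=pose((455,-170,70),-105,np.radians(60),False)
d,r=delta(T,M)
c=capture('wrist'); save(c,'w5')
c=capture('scene'); import pickle; pickle.dump(c,open('s5.pkl','wb'))
cv2.imwrite('pics/s5.png',cv2.resize(c['img'][190:340,200:400,::-1],None,fx=4,fy=4,interpolation=cv2.INTER_CUBIC))
```

```text
t 7.5 ee [491.6 -29.2 146.5] q [-0.6   0.99  0.41  1.93  0.63  0.99 -1.05] F [ 0.6 -0.4  0.7] w 26.9
shift [-1.3 -9.   2.2] | 9.4 turn [-0.005 -0.018 -0.011] | 0.022
```

View pics/s5.png

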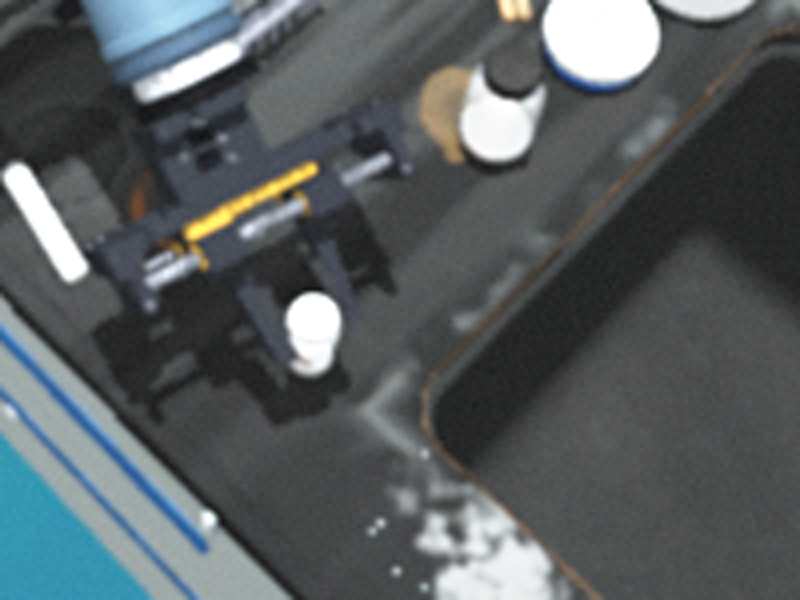

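View pics/w5.png

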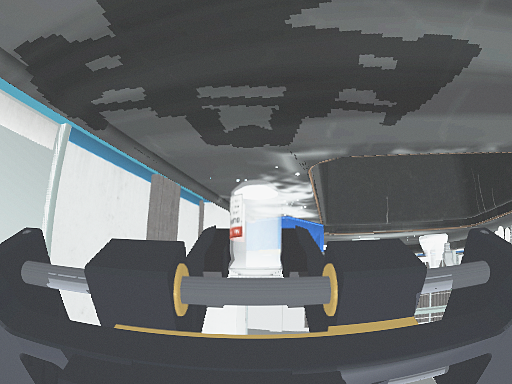

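{"name": "servo_tool", "arguments": {
  "motion": [
    [0,0,-4,0,-0.006,-0.003],
    [0,0,-6,0,-0.006,-0.003],
    [0,0,-6,0,-0.006,-0.003],
    [0,0,-5,0,0,0],
    [0,0,-4,0,0,0],
    [0,0,-3,0,0,0],
    [0,0,0,0,0,0],
    [0,0,0,0,0,0],
    [0,0,0,0,0,0],
    [0,0,0,0,0,0]
  ]
}}

```text
time: 8.6
ee_pos: [491.6, -30.6, 117.0]
tcp_rot: [0.689, 0.528, -0.394, 0.303]
force: [0.2, -0.9, -0.2]
width: 27.1
```

Run:
```python
from h import *
T,M=pose((455,-170,33),-105,np.radians(60),False)
d,r=delta(T,M)
o=get_obs(); Mx=R.from_quat(o['tcp_rot']).as_matrix(); print('tilt',np.degrees(np.arccos(-Mx[2,2])),'contact',o['ee_pos']+159*Mx[:,2])
c=capture('scene'); P=cloud(c)
m=(abs(P[...,0]-455)<40)&(abs(P[...,1]+165)<40)&(P[...,2]>5)&(c['img'].min(-1)>170); print(m.sum(),np.nanpercentile(P[m],[2,50,98],axis=0).round(1))
cv2.imwrite('pics/s6.png',cv2.resize(c['img'][240:320,240:340,::-1],None,fx=7,fy=7,interpolation=cv2.INTER_CUBIC))
```

```text
t 8.6 ee [491.6 -30.6 117. ] q [-0.6   1.05  0.41  1.91  0.62  0.95 -1.09] F [ 0.2 -0.9 -0.2] w 27.1
shift [-1.3 -7.7 -5.2] | 9.4 turn [-0.006  0.003  0.001] | 0.007
tilt 59.62597438184006 contact [ 456.0914423  -163.05818354   36.58127438]
181 [[ 441.8 -178.6   13.3]
 [ 451.3 -168.7   56.5]
 [ 467.8 -153.    61.1]]
```

View pics/s6.png

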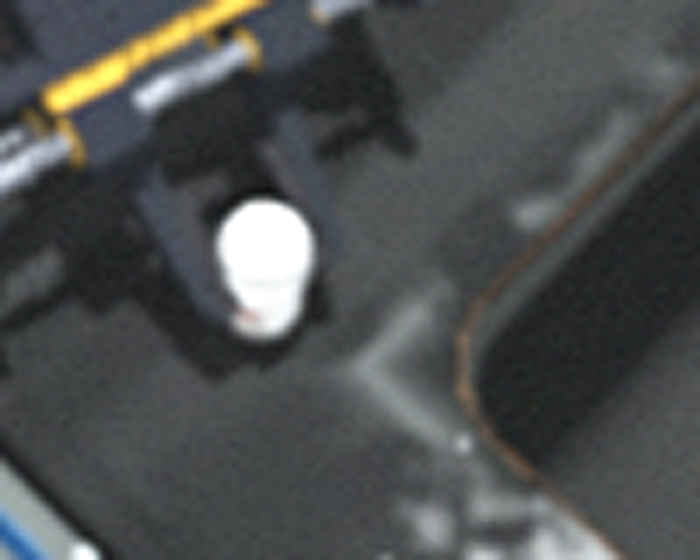

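{"name": "servo_tool", "arguments": {
  "motion": [
    [0,0,-1,0,0,0],
    [0,0,-1,0,0,0],
    [0,0,-1,0,0,0],
    [0,0,-1,0,0,0],
    [0,0,-1,0,0,0],
    [0,0,-0.5,0,0,0],
    [0,0,0,0,0,0],
    [0,0,0,0,0,0],
    [0,0,0,0,0,0],
    [0,0,0,0,0,0]
  ]
}}

```text
time: 9.65
ee_pos: [491.8, -32.0, 114.6]
tcp_rot: [0.688, 0.525, -0.397, 0.306]
force: [0.5, -0.1, 1.4]
width: 27.0
```

{"name": "servo_tool", "arguments": {
  "motion": [
    [0,0,-2,0,0,0],
    [0,0,-2,0,0,0],
    [0,0,-2,0,0,0],
    [0,0,-2,0,0,0],
    [0,0,0,0,0,0],
    [0,0,0,0,0,0],
    [0,0,0,0,0,0],
    [0,0,0,0,0,0],
    [0,0,0,0,0,0],
    [0,0,0,0,0,0]
  ]
}}

```text
time: 10.65
ee_pos: [491.9, -34.9, 111.9]
tcp_rot: [0.686, 0.52, -0.404, 0.31]
force: [0.1, 0.7, 2.0]
width: 26.9
```

Run:
```python
from h import *
T,M=pose((455,-170,33),-105,np.radians(60),False)
d,r=delta(T,M)
o=get_obs(); Mx=R.from_quat(o['tcp_rot']).as_matrix(); print('tilt',np.degrees(np.arccos(-Mx[2,2])),o['moment'])
c=capture('scene'); P=cloud(c)
m=(abs(P[...,0]-455)<40)&(abs(P[...,1]+165)<40)&(P[...,2]>5)&(c['img'].min(-1)>170); print(m.sum(),np.nanpercentile(P[m],[2,50,98],axis=0).round(1))
```

```text
t 10.65 ee [491.9 -34.9 111.9] q [-0.6   1.07  0.42  1.91  0.63  0.96 -1.1 ] F [0.1 0.7 2. ] w 26.9
shift [-1.6 -3.3 -0.1] | 3.7 turn [ 0.022 -0.001  0.008] | 0.024
tilt 61.249109858922196 [ 0.57291689 -0.15513458 -0.02998909]
180 [[ 439.6 -183.8   13.1]
 [ 451.2 -174.4   55.2]
 [ 476.9 -126.6   91.2]]
```

{"name": "servo_tool", "arguments": {
  "motion": [
    [0,0,1,0.015,0,0],
    [0,0,0,0,0,0],
    [0,0,0,0,0,0],
    [0,0,0,0,0,0],
    [0,0,0,0,0,0],
    [0,0,0,0,0,0],
    [0,0,0,0,0,0],
    [0,0,0,0,0,0],
    [0,0,0,0,0,0],
    [0,0,0,0,0,0]
  ],
  "gripper": 0.7
}}

```text
time: 11.7
ee_pos: [491.7, -34.7, 112.4]
tcp_rot: [0.688, 0.524, -0.399, 0.304]
force: [-0.5, -0.0, 0.7]
width: 61.8
```

Run:
```python
from h import *
T,M=pose((455,-170,33),-105,np.radians(60),False)
d,r=delta(T,M)
c=capture('scene'); P=cloud(c)
m=(abs(P[...,0]-455)<40)&(abs(P[...,1]+165)<40)&(P[...,2]>5)&(c['img'].min(-1)>170); print(m.sum(),np.nanpercentile(P[m],[2,50,98],axis=0).round(1))
cv2.imwrite('pics/s7.png',cv2.resize(c['img'][240:320,240:340,::-1],None,fx=5,fy=5,interpolation=cv2.INTER_CUBIC))
save(capture('wrist'),'w7')
```

```text
t 11.7 ee [491.7 -34.7 112.4] q [-0.59  1.06  0.41  1.91  0.62  0.95 -1.1 ] F [-0.5 -0.   0.7] w 61.8
shift [-1.4 -3.5 -0.7] | 3.9 turn [ 0.004 -0.001  0.008] | 0.009
185 [[ 441.7 -184.2   12.3]
 [ 451.1 -173.9   55.8]
 [ 467.4 -158.1   61.3]]
```

View pics/s7.png

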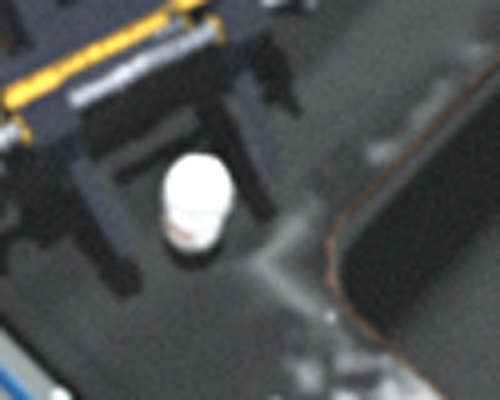

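View pics/w7.png

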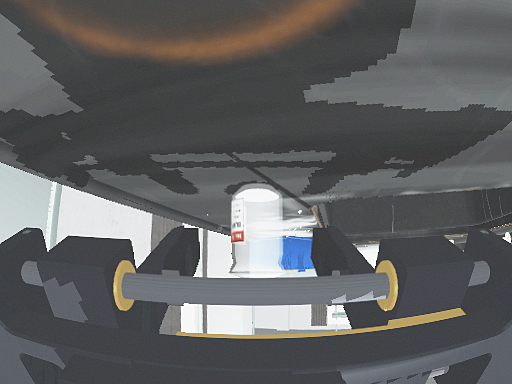

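```bash
cat > geo.py <<'E'
import numpy as np
bx=np.array([.9988,-.0487,0]); by=np.array([.0487,.9988,0])
bolt={'L':np.array([570.2,260.3,124]),'M':np.array([566,166.1,124]),'R':np.array([561.2,71.4,124])}
azb=np.degrees(np.arctan2(-.0487,.9988))
E
python3 - <<'E'
from h import *
from kin import *
from geo import *
o=get_obs(); S.append((list(o['joint_positions']),list(o['ee_pos']),list(o['tcp_rot'])))
open('kin.py','a').write('\nS.append(%r)\n'%((list(map(float,S[-1][0])),list(map(float,S[-1][1])),list(map(float,S[-1][2]))),))
x,r=fit(S,.02);print(x.round(),r.round(1)); q0=np.array(S[-1][0])
for same in(True,False):
  q=q0
  for k in 'LMR':
    T,M=pose(bolt[k],azb,0,same,L=176); e,q=ik(x,T,M,q); print(same,k,T.round(),round(e,3),q.round(2))
  for k in 'LMR':
    h=bolt[k]-60*bx; h[2]=103
    for th,ti in((0,45),(27,18),(54,-9)):
        hh=bolt[k]+77*bx-137*np.cos(np.radians(th))*bx; hh[2]=103+137*np.sin(np.radians(th))
        T,M=pose(hh,azb,np.radians(ti),same,L=150); e,q=ik(x,T,M,q); print(same,k,th,T.round(),round(e,3),q.round(2))
E
```

```text
[368.  20. -25. 476. -18. -12. 429.  -4.  -7. 172.] [ 0.5  0.5 -0.3  2.2 -0.7 -0.1 -0.3  0.6  0.6 -2.   0.2  0.7 -0.  -0.5
 -1.   0.4 -0.3  0. ]
True L [570. 260. 300.] 0.0 [-0.69  0.63  0.29  1.7  -0.22  0.85 -1.93]
True M [566. 166. 300.] 0.0 [-0.57  0.57  0.29  1.81 -0.22  0.79 -1.79]
True R [561.  71. 300.] 0.0 [-0.42  0.53  0.3   1.88 -0.22  0.76 -1.63]
True L 0 [404. 268. 209.] 0.344 [-1.7   1.03  1.09  2.25 -1.31  0.19 -1.41]
True L 27 [479. 265. 308.] 0.0 [-1.47  0.8   1.21  2.04 -1.01  0.69 -1.34]
True L 54 [590. 259. 362.] 0.0 [-1.07  0.9   1.1   1.53 -0.81  1.4  -1.47]
True M 0 [400. 174. 209.] 0.564 [-1.53  0.92  1.06  2.35 -1.31  0.19 -1.22]
True M 27 [475. 171. 308.] 0.0 [-1.34  0.69  1.19  2.16 -1.03  0.6  -1.11]
True M 54 [586. 165. 362.] 0.0 [-0.99  0.84  1.12  1.64 -0.77  1.35 -1.31]
True R 0 [395.  79. 209.] 0.772 [-1.2   0.75  0.94  2.4  -1.31  0.19 -0.9 ]
True R 27 [470.  76. 308.] 0.0 [-1.14  0.57  1.13  2.24 -1.03  0.52 -0.89]
True R 54 [581.  70. 362.] 0.0 [-0.87  0.79  1.11  1.7  -0.71  1.29 -1.18]
False L [570. 260. 300.] 0.0 [-0.11  0.69 -0.58  1.66  0.45  0.92  0.66]
False M [566. 166. 300.] 0.0 [ 0.06  0.64 -0.59  1.77  0.44  0.87  0.79]
False R [561.  71. 300.] 0.0 [ 0.23  0.6  -0.59  1.84  0.44  0.84  0.94]
False L 0 [404. 268. 209.] 0.0 [-0.07  0.89 -0.98  2.28  2.    1.27 -0.9 ]
False L 27 [479. 265. 308.] 0.0 [ 0.24  0.85 -1.27  1.97  1.3   1.1  -0.1 ]
False L 54 [590. 259. 362.] 0.0 [ 0.2   1.   -1.27  1.45  0.81  1.46  0.45]
False M 0 [400. 174. 209.] 0.061 [ 0.33  1.13 -1.27  2.4   2.13  1.5  -0.66]
False M 27 [475. 171. 308.] 0.0 [ 0.46  0.77 -1.27  2.09  1.28  0.97  0.01]
False M 54 [586. 165. 362.] 0.0 [ 0.39  0.95 -1.27  1.56  0.78  1.42  0.56]
False R 0 [395.  79. 209.] 0.496 [ 0.57  1.02 -1.27  2.4   1.88  1.28 -0.45]
False R 27 [470.  76. 308.] 0.0 [ 0.69  0.7  -1.27  2.17  1.25  0.85  0.18]
False R 54 [581.  70. 362.] 0.0 [ 0.56  0.91 -1.27  1.62  0.77  1.4   0.69]
```

Run:
```python
from h import *
from kin import *
from geo import *
x,r=fit(S,.02)
for same in(True,False):
  for t0 in (15,25):
   for k in 'LMR':
    T,M=pose(bolt[k],azb,0,same,L=176); e,q=ik(x,T,M,np.array(S[-1][0]))
    for th in(0,26,52):
        hh=bolt[k]+77*bx-137*np.cos(np.radians(th))*bx; hh[2]=103+137*np.sin(np.radians(th))
        T,M=pose(hh,azb,np.radians(t0-th),same,L=150); e,q=ik(x,T,M,q,n=4); print(same,t0,k,th,T.round(),round(e,3),q.round(2))
```

```text
True 15 L 0 [471. 265. 248.] 0.0 [-0.98  0.57  0.43  2.07 -0.19  0.34 -2.08]
True 15 L 26 [553. 261. 310.] 0.0 [-0.7   0.65  0.31  1.65 -0.32  1.07 -1.87]
True 15 L 52 [653. 256. 331.] 0.0 [-0.49  0.95  0.24  1.07 -0.4   1.77 -1.85]
True 15 M 0 [467. 171. 248.] 0.0 [-0.8   0.5   0.39  2.19 -0.23  0.26 -1.88]
True 15 M 26 [549. 167. 310.] 0.0 [-0.58  0.59  0.33  1.76 -0.29  1.02 -1.73]
True 15 M 52 [649. 162. 331.] 0.0 [-0.4   0.89  0.27  1.2  -0.34  1.72 -1.72]
True 15 R 0 [462.  76. 248.] 0.0 [-0.54  0.45  0.31  2.27 -0.26  0.2  -1.65]
True 15 R 26 [544.  72. 310.] 0.0 [-0.43  0.55  0.31  1.83 -0.24  0.99 -1.61]
True 15 R 52 [644.  67. 331.] 0.0 [-0.29  0.85  0.28  1.27 -0.26  1.69 -1.6 ]
True 25 L 0 [447. 266. 239.] 0.0 [-1.31  0.67  0.78  2.18 -0.93  0.19 -1.46]
True 25 L 26 [527. 262. 313.] 0.0 [-1.11  0.71  0.86  1.8  -0.65  0.96 -1.59]
True 25 L 52 [631. 257. 345.] 0.0 [-0.77  0.92  0.73  1.25 -0.64  1.66 -1.63]
True 25 M 0 [443. 172. 239.] 0.053 [-1.16  0.61  0.79  2.29 -1.31  0.19 -0.89]
True 25 M 26 [523. 168. 313.] 0.0 [-1.1   0.73  1.04  1.91 -0.77  0.99 -1.31]
True 25 M 5
[... 1017 characters left out ...]
5 L 0 [447. 266. 239.] 0.0 [-0.24  0.6  -0.59  2.14  1.41  0.61 -0.43]
False 25 L 26 [527. 262. 313.] 0.0 [ 0.14  0.8  -1.02  1.73  0.75  1.08  0.38]
False 25 L 52 [631. 257. 345.] 0.0 [ 0.07  1.05 -1.04  1.18  0.5   1.65  0.66]
False 25 M 0 [443. 172. 239.] 0.0 [ 0.12  0.61 -0.8   2.26  1.59  0.64 -0.42]
False 25 M 26 [523. 168. 313.] 0.0 [ 0.41  0.85 -1.2   1.83  0.87  1.13  0.41]
False 25 M 52 [627. 163. 345.] 0.0 [ 0.28  1.07 -1.18  1.29  0.61  1.69  0.68]
False 25 R 0 [438.  77. 239.] 0.0 [ 0.49  0.66 -0.98  2.33  1.71  0.67 -0.31]
False 25 R 26 [518.  74. 313.] 0.0 [ 0.64  0.86 -1.27  1.9   0.9   1.14  0.53]
False 25 R 52 [622.  68. 345.] 0.0 [ 0.45  1.06 -1.22  1.36  0.65  1.71  0.77]
```

{"name": "servo_tool", "arguments": {
  "motion": [
    [0,2,15,0,0,0],
    [0,2,30,0,0,0],
    [0,0,35,0,0,0],
    [0,0,35,0,0,0],
    [0,0,35,0,0,0],
    [0,0,30,0,0,0],
    [0,5,20,0,0,0],
    [0,10,10,0,0,0],
    [0,0,0,0,0,0],
    [0,0,0,0,0,0]
  ]
}}

```text
time: 12.8
ee_pos: [489.5, -16.5, 329.9]
tcp_rot: [0.689, 0.524, -0.4, 0.303]
force: [-0.2, -0.2, 0.2]
width: 61.3
```

Run:
```python
from h import *
from geo import *
T,M=pose(bolt['L'],azb,0,True,L=206)
d,r=delta(T,M)
import pickle
c=capture('scene');save(c,'s8');P=cloud(c)
m=(abs(P[...,0]-455)<40)&(abs(P[...,1]+172)<40)&(P[...,2]>5)&(P[...,2]<75)&(c['img'].min(-1)>170); print(m.sum(),np.nanpercentile(P[m],[2,50,98],axis=0).round(1))
c=capture('top');save(c,'t8');P=cloud(c)
m=(abs(P[...,0]-455)<40)&(abs(P[...,1]+172)<40)&(P[...,2]>5)&(P[...,2]<75)&(c['img'].min(-1)>170); print(m.sum(),np.nanpercentile(P[m],[2,50,98],axis=0).round(1))
```

```text
t 12.8 ee [489.5 -16.5 329.9] q [-0.68  0.63  0.49  1.96  0.65  1.26 -0.87] F [-0.2 -0.2  0.2] w 61.3
shift [8.070e+01 2.768e+02 1.000e-01] | 288.3 turn [ 0.659 -0.916 -1.215] | 1.658
177 [[ 441.8 -184.1   11.1]
 [ 449.8 -174.2   54.9]
 [ 464.5 -159.4   59.7]]
74 [[ 440.1 -181.7   39.8]
 [ 451.7 -166.2   57.7]
 [ 463.4 -155.6   63.2]]
```

View pics/s8.png

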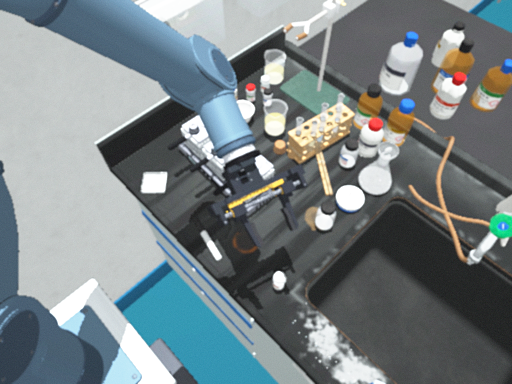

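{"name": "servo_tool", "arguments": {
  "motion": [
    [6,22,10,0.055,-0.076,-0.101],
    [6,23,10,0.055,-0.076,-0.101],
    [6,23,0,0.055,-0.076,-0.101],
    [6,23,0,0.055,-0.076,-0.101],
    [7,23,0,0.055,-0.076,-0.101],
    [7,23,0,0.055,-0.076,-0.101],
    [7,23,0,0.055,-0.076,-0.101],
    [7,23,0,0.055,-0.076,-0.101],
    [7,23,0,0.055,-0.076,-0.101],
    [7,23,0,0.055,-0.076,-0.101]
  ],
  "gripper": 0
}}

```text
time: 13.9
ee_pos: [555.4, 213.6, 340.1]
tcp_rot: [0.995, 0.056, -0.074, 0.042]
force: [-0.5, 0.1, -0.5]
width: 0.1
```

Run:
```python
from h import *
from geo import *
T,M=pose(bolt['L'],azb,0,True,L=206)
d,r=delta(T,M)
```

```text
t 13.9 ee [555.4 213.6 340.1] q [-0.77  0.6   0.46  1.69 -0.25  1.08 -1.68] F [-0.5  0.1 -0.5] w 0.1
shift [ 14.8  46.7 -10.1] | 50.1 turn [ 0.081 -0.15  -0.162] | 0.235
```

{"name": "servo_tool", "arguments": {
  "motion": [
    [4,12,0,0.02,-0.036,-0.04],
    [4,12,0,0.02,-0.036,-0.04],
    [4,12,0,0.02,-0.036,-0.04],
    [3,10,-5,0.02,-0.036,-0.04],
    [0,0,-4,0,0,0],
    [0,0,0,0,0,0],
    [0,0,0,0,0,0],
    [0,0,0,0,0,0],
    [0,0,0,0,0,0],
    [0,0,0,0,0,0]
  ]
}}

```text
time: 14.9
ee_pos: [570.3, 258.3, 323.0]
tcp_rot: [1.0, -0.029, -0.005, 0.003]
force: [-0.4, -0.0, 0.1]
width: 0.5
```

Run:
```python
from h import *
from geo import *
T,M=pose(bolt['L'],azb,0,True,L=176)
d,r=delta(T,M)
o=get_obs();c=capture('wrist');save(c,'w9')
import pickle; pickle.dump((o,c),open('w9.pkl','wb'))
```

```text
t 14.9 ee [570.3 258.3 323. ] q [-0.82  0.63  0.47  1.69 -0.34  0.92 -1.85] F [-0.4 -0.   0.1] w 0.5
shift [ -0.1   2.  -23. ] | 23.0 turn [ 0.006 -0.011  0.009] | 0.016
```

View pics/w9.png

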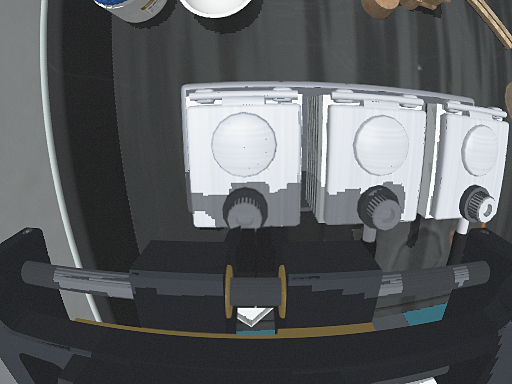

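Run:
```python
import pickle
from h import *
o,c=pickle.load(open('w9.pkl','rb'))
im=c['img'][170:250,210:510,::-1]
a=cv2.resize(im[:,:80],None,fx=7,fy=7,interpolation=cv2.INTER_CUBIC);b=cv2.resize(im[:,130:220],None,fx=5,fy=5,interpolation=cv2.INTER_CUBIC)
cv2.imwrite('pics/w9c.png',cv2.resize(im,(800,213),interpolation=cv2.INTER_CUBIC)); cv2.imwrite('pics/w9d.png',a)
for u,v in[(245,208),(380,209),(481,206)]: print(wplane(c,o,u,v,124).round(1))
```

```text
[577.  262.3 124. ]
[570.  171.2 124. ]
[564.6  75.2 124. ]
```

View pics/w9d.png

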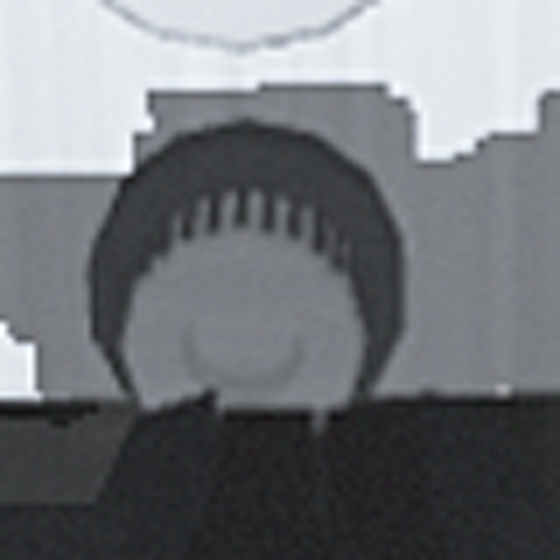

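View pics/w9c.png

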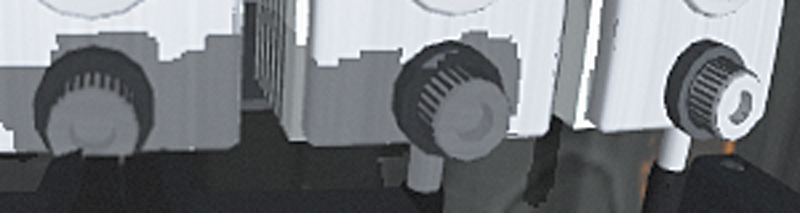

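Run:
```python
import pickle
from h import *
o,c=pickle.load(open('w9.pkl','rb'))
for u,v in[(245,218.6),(387,214),(487.5,209)]: print(wplane(c,o,u,v,124).round(1))
```

```text
[569.7 262.8 124. ]
[565.9 165.4 124. ]
[561.3  66.3 124. ]
```

{"name": "servo_tool", "arguments": {
  "motion": [
    [0,1,-8,0.002,-0.003,0.003],
    [0,1,-8,0.002,-0.003,0.003],
    [0,1,-8,0.002,-0.003,0.003],
    [0,0,-4,0,0,0],
    [0,0,-2,0,0,0],
    [0,0,-2,0,0,0],
    [0,0,-2,0,0,0],
    [0,0,-3,0,0,0],
    [0,0,-4,0,0,0],
    [0,0,-4,0,0,0]
  ]
}}

```text
time: 15.95
ee_pos: [571.7, 260.5, 291.5]
tcp_rot: [1.0, -0.024, -0.003, -0.004]
force: [-13.6, -5.0, 37.1]
width: 0.2
```

{"name": "servo_tool", "arguments": {
  "motion": [
    [0,0,6,0,0,0],
    [0,0,8,0,0,0],
    [0,0,4,0,0,0],
    [-1,-23,0,0,0,0],
    [-1,-24,0,0,0,0],
    [-1,-24,0,0,0,0],
    [-1,-22,0,0,0,0],
    [0,0,0,0,0,0],
    [0,0,0,0,0,0],
    [0,0,0,0,0,0]
  ]
}}

```text
time: 16.95
ee_pos: [566.7, 167.2, 310.0]
tcp_rot: [1.0, -0.023, -0.003, -0.005]
force: [0.3, -0.4, -0.3]
width: 0.6
```

Run:
```python
from h import *
from geo import *
T,M=pose((566,165.8,124),azb,0,True,L=168)
d,r=delta(T,M)
save(capture('wrist'),'w10')
```

```text
t 16.95 ee [566.7 167.2 310. ] q [-0.69  0.59  0.45  1.79 -0.35  0.84 -1.68] F [ 0.3 -0.4 -0.3] w 0.6
shift [ -0.7  -1.4 -18. ] | 18.1 turn [-0.009 -0.006 -0.004] | 0.011
```

View pics/w10.png

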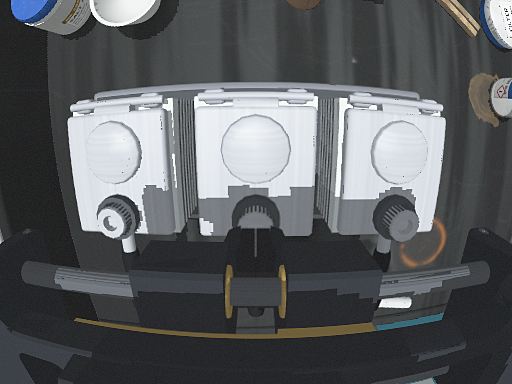

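{"name": "servo_tool", "arguments": {
  "motion": [
    [0,-1,-6,0,0,0],
    [0,0,-6,0,0,0],
    [0,0,-3,0,0,0],
    [0,0,-2,0,0,0],
    [0,0,-1.5,0,0,0],
    [0,0,-1.5,0,0,0],
    [0,0,-1.5,0,0,0],
    [0,0,-1.5,0,0,0],
    [0,0,-1.5,0,0,0],
    [0,0,-1.5,0,0,0]
  ]
}}

```text
time: 18.0
ee_pos: [567.8, 168.0, 296.6]
tcp_rot: [1.0, -0.02, -0.005, -0.008]
force: [-7.1, -1.8, 20.1]
width: 0.4
```

Run:
```python
from h import *
im=cv2.imread('pics/w10.png')
a=im[185:265,80:150];b=im[185:265,370:440][:,::-1]
cv2.imwrite('pics/w10c.png',cv2.resize(np.hstack([a,b]),None,fx=5,fy=5,interpolation=cv2.INTER_CUBIC))
o=get_obs();print(o['ee_pos'],o['force'])
c=capture('scene');cv2.imwrite('pics/s10.png',cv2.resize(c['img'][100:220,170:300,::-1],None,fx=6,fy=6,interpolation=cv2.INTER_CUBIC))
```

```text
[567.76189392 168.02165484 296.56344706] [-7.10083772 -1.83259462 20.07854255]
```

View pics/w10c.png

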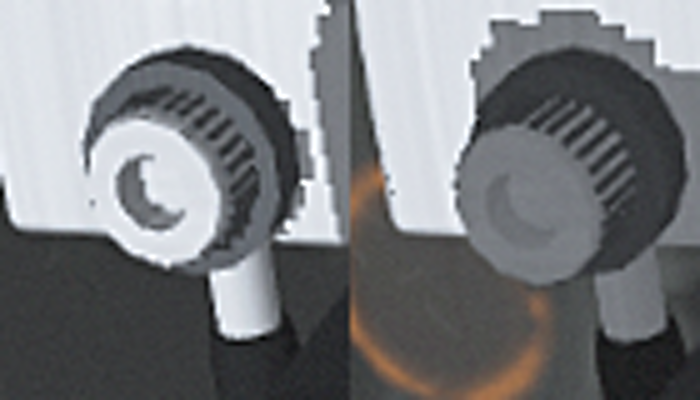

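View pics/s10.png

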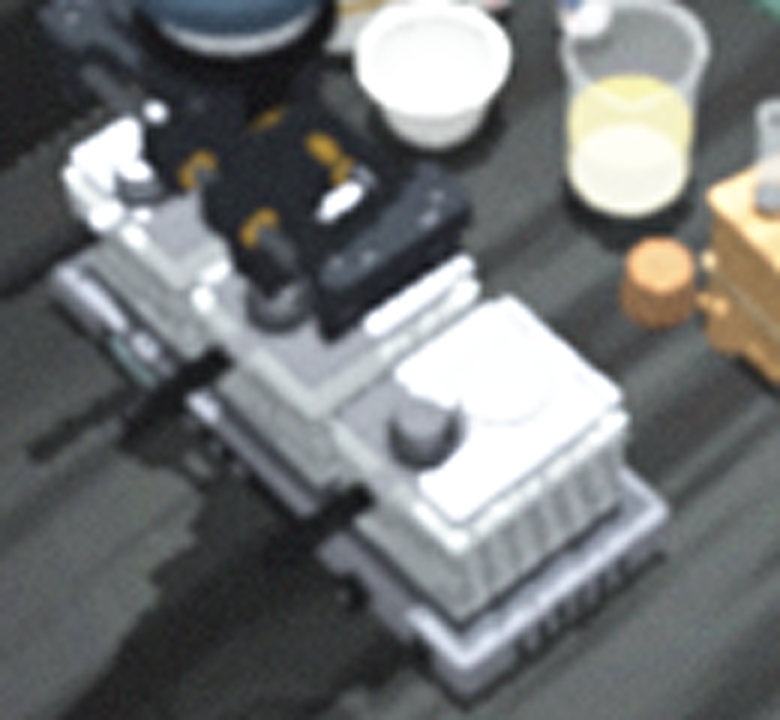

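{"name": "servo_tool", "arguments": {
  "motion": [
    [0,0,6,0,0,0],
    [0,0,8,0,0,0],
    [-1,-14,4,0,0,0],
    [-1,-28,0,0,0,0],
    [-2,-29,0,0,0,0],
    [-2,-26,0,0,0,0],
    [0,0,-5,-0.005,0,0],
    [0,0,-5,-0.005,0,0],
    [0,0,-2,0,0,0],
    [0,0,0,0,0,0]
  ]
}}

```text
time: 19.05
ee_pos: [560.1, 66.7, 301.8]
tcp_rot: [1.0, -0.019, -0.005, -0.002]
force: [0.4, -0.3, -0.7]
width: 0.3
```

Run:
```python
from h import *
from geo import *
T,M=pose((561.2,70,124),azb,0,True,L=172)
d,r=delta(T,M)
```

```text
t 19.05 ee [560.1  66.7 301.8] q [-0.54  0.57  0.46  1.87 -0.35  0.8  -1.5 ] F [ 0.4 -0.3 -0.7] w 0.3
shift [ 1.1  3.3 -5.8] | 6.8 turn [-0.005 -0.01  -0.012] | 0.016
```

{"name": "servo_tool", "arguments": {
  "motion": [
    [1,2,0,0,0,0],
    [0,2,-2,0,0,0],
    [0,0,-1.5,0,0,0],
    [0,0,-1.5,0,0,0],
    [0,0,-1.5,0,0,0],
    [0,0,-1.5,0,0,0],
    [0,0,-1,0,0,0],
    [0,0,-1,0,0,0],
    [0,0,-1,0,0,0],
    [0,0,-1,0,0,0]
  ]
}}

```text
time: 20.05
ee_pos: [561.7, 73.0, 296.7]
tcp_rot: [1.0, -0.016, -0.006, -0.005]
force: [-3.6, -0.0, 11.4]
width: 0.7
```

```bash
cat >> geo.py <<'E'
bL=np.array([570.1,261.3,124]); 
def hand(th,off=0,r=137,z0=103):
    h=bL+77*bx-r*np.cos(th)*bx; h[2]=z0+r*np.sin(th)+off; return h
E
python3 - <<'E'
from h import *
from geo import *
print(hand(0))
T,M=pose(hand(0,3),azb,np.radians(15),True,L=210)
print(T);d,r=delta(T,M)
E
```

```text
[510.172 264.222 103.   ]
[455.88449357 266.86897794 308.84442352]
t 20.05 ee [561.7  73.  296.7] q [-0.54  0.58  0.45  1.86 -0.36  0.79 -1.5 ] F [-3.6 -0.  11.4] w 0.7
shift [-105.8  193.9   12.1] | 221.2 turn [-0.021 -0.273 -0.017] | 0.274
```

{"name": "servo_tool", "arguments": {
  "motion": [
    [0,0,10,0,0,0],
    [0,5,15,0,0,0],
    [-12,25,8,-0.002,-0.034,-0.002],
    [-15,27,0,-0.002,-0.034,-0.002],
    [-15,27,0,-0.002,-0.034,-0.002],
    [-15,27,-3,-0.002,-0.034,-0.002],
    [-15,27,-4,-0.002,-0.034,-0.002],
    [-15,27,-5,-0.003,-0.034,-0.002],
    [-12,22,-5,-0.003,-0.034,-0.003],
    [-7,7,-4,-0.003,-0.034,-0.003]
  ],
  "gripper": 0.6
}}

```text
time: 21.05
ee_pos: [454.1, 271.7, 315.5]
tcp_rot: [0.99, -0.028, 0.14, -0.002]
force: [-0.0, -0.6, -0.5]
width: 52.7
```

Run:
```python
from h import *
from geo import *
T,M=pose(hand(0,3),azb,np.radians(15),True,L=150)
d,r=delta(T,M)
import pickle
o=get_obs();c=capture('wrist');save(c,'w11');pickle.dump((o,c),open('w11.pkl','wb'))
s=capture('scene');save(s,'s11')
```

```text
t 21.05 ee [454.1 271.7 315.5] q [-1.15  0.47  0.6   2.05 -0.2   0.47 -2.1 ] F [-0.  -0.6 -0.5] w 52.7
shift [ 17.3  -5.6 -64.6] | 67.1 turn [-0.01   0.019  0.007] | 0.023
```

View pics/w11.png

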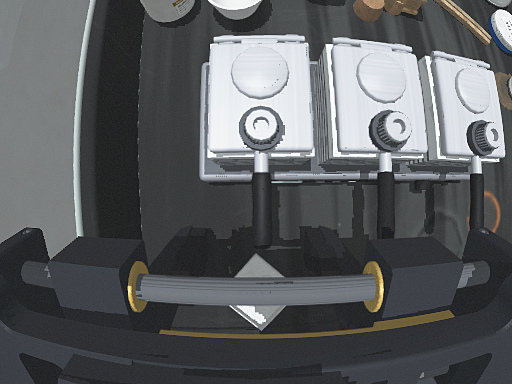

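View pics/s11.png

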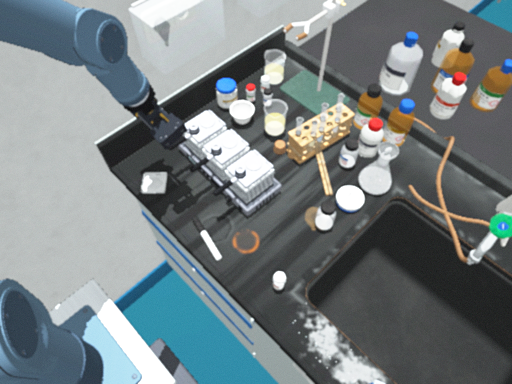

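The left bolt, at (261,127) in the wrist view, sits visibly lower in its collar. Its handle runs from (262,172) to (263,247).

Run:
```python
import pickle
from h import *
from geo import *
o,c=pickle.load(open('w11.pkl','rb'))
for u,v in[(262,172),(262.5,210),(263,247)]: print(wplane(c,o,u,v,105).round(1))
print(o['ee_pos']+150*R.from_quat(o['tcp_rot']).as_matrix()[:,2])
```

```text
[541.5 263.6 105. ]
[514.5 264.7 105. ]
[487.9 265.8 105. ]
[495.6280474  271.00742556 171.36666157]
```

{"name": "servo_tool", "arguments": {
  "motion": [
    [2,-2,-5,-0.002,0.004,0.001],
    [2,-2,-8,-0.002,0.004,0.001],
    [2,-1,-9,-0.002,0.004,0.001],
    [2,0,-9,-0.002,0.004,0.001],
    [2,0,-9,-0.002,0.003,0.001],
    [2,0,-9,0,0,0],
    [2,0,-8,0,0,0],
    [2,0,-5,0,0,0],
    [1,0,-2,0,0,0],
    [0,0,0,0,0,0]
  ]
}}

```text
time: 22.15
ee_pos: [475.5, 260.7, 245.6]
tcp_rot: [0.991, -0.028, 0.128, 0.006]
force: [-0.8, -0.9, -0.4]
width: 52.9
```

Run:
```python
from h import *
from geo import *
T,M=pose(hand(0,3),azb,np.radians(15),True,L=150)
d,r=delta(T,M)
save(capture('wrist'),'w12')
```

```text
t 22.15 ee [475.5 260.7 245.6] q [-1.    0.6   0.47  2.04 -0.28  0.36 -2.01] F [-0.8 -0.9 -0.4] w 52.9
shift [-4.1  5.4  5.3] | 8.6 turn [ 0.003 -0.005  0.009] | 0.011
```

View pics/w12.png

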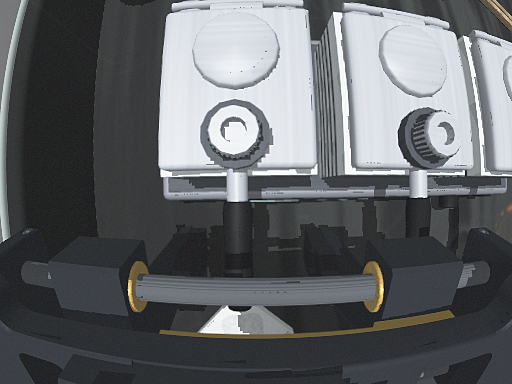

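{"name": "servo_tool", "arguments": {
  "motion": [
    [-2,3,3,0,0,0.004],
    [-1,3,2,0,0,0.004],
    [0,1,0,0,0,0],
    [0,0,0,0,0,0],
    [0,0,0,0,0,0],
    [0,0,0,0,0,0],
    [0,0,0,0,0,0],
    [0,0,0,0,0,0],
    [0,0,0,0,0,0],
    [0,0,0,0,0,0]
  ],
  "gripper": 0
}}

```text
time: 23.2
ee_pos: [472.0, 268.6, 252.6]
tcp_rot: [0.991, -0.024, 0.129, 0.004]
force: [-0.6, -1.1, 0.2]
width: 12.8
```

Run:
```python
from h import *
from geo import *
o=get_obs(); M0=R.from_quat(o['tcp_rot']).as_matrix()
T,M=pose(hand(0,3),azb,np.radians(15),True,L=150)
d,r=delta(T,M)
save(capture('wrist'),'w13')
# path: rigid rotation about hinge
H=bL+77*bx; H[2]=103
for th in(.1,.2,.4,.6,.8,.95):
    Rr=R.from_rotvec(th*by).as_matrix(); Tn=H+Rr@(o['ee_pos']-H); print(th,(Tn-o['ee_pos']).round(1))
from kin import *
x,_=fit(S,.02); q=o['joint_positions']; print('model err',design(q)@x-o['ee_pos'])
for th in np.arange(0,1.0,.19):
    Rr=R.from_rotvec(th*by).as_matrix(); e,q=ik(x,H+Rr@(o['ee_pos']-H),Rr@M0,q,n=1); print(round(th,2),round(e,3),q.round(2))
```

```text
t 23.2 ee [472.  268.6 252.6] q [-1.03  0.59  0.48  2.04 -0.27  0.38 -2.02] F [-0.6 -1.1  0.2] w 12.8
shift [-0.6 -2.5 -1.7] | 3.1 turn [ 0.002 -0.004 -0.001] | 0.005
0.1 [15.8 -0.8 16.8]
0.2 [33.2 -1.6 31.8]
0.4 [72.  -3.5 56.5]
0.6 [114.9  -5.6  72.9]
0.8 [160.3  -7.8  80.4]
0.95 [194.8  -9.5  80. ]
model err [ 5.9412886  10.1949378  -1.28787945]
0.0 0.0 [-1.02  0.58  0.49  2.06 -0.27  0.37 -2.01]
0.19 0.0 [-0.89  0.57  0.43  1.9  -0.3   0.67 -1.92]
0.38 0.0 [-0.78  0.63  0.39  1.72 -0.34  0.98 -1.85]
0.57 0.0 [-0.68  0.72  0.36  1.5  -0.37  1.27 -1.82]
0.76 0.0 [-0.58  0.84  0.32  1.26 -0.4   1.56 -1.81]
0.95 0.0 [-0.49  1.    0.29  0.97 -0.45  1.86 -1.84]
```

View pics/w13.png

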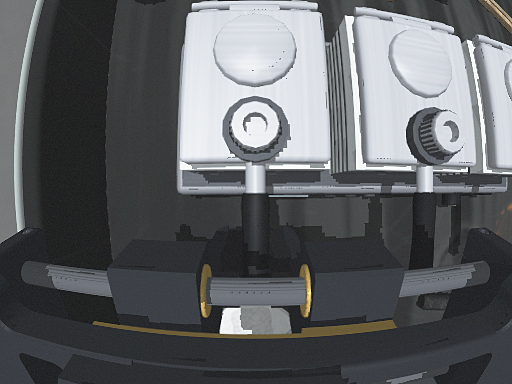

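{"name": "servo_tool", "arguments": {
  "motion": [
    [4,-0.2,5,0.001,0.025,0],
    [8,-0.4,9,0.002,0.05,0],
    [8,-0.4,8,0.002,0.05,0],
    [9,-0.4,8,0.002,0.05,0],
    [9,-0.4,7,0.002,0.05,0],
    [0,0,0,0,0,0],
    [0,0,0,0,0,0],
    [0,0,0,0,0,0],
    [0,0,0,0,0,0],
    [0,0,0,0,0,0]
  ]
}}

```text
time: 24.25
ee_pos: [510.4, 267.2, 288.5]
tcp_rot: [1.0, -0.022, 0.015, 0.003]
force: [1.0, -0.2, -1.4]
width: 13.2
```

Run:
```python
from h import *
o=get_obs(); print(o['ee_pos'].round(1),o['force'].round(1),o['width'],o['moment'].round(2))
save(capture('wrist'),'w14')
c=capture('scene');cv2.imwrite('pics/s14.png',cv2.resize(c['img'][80:210,140:290,::-1],None,fx=5,fy=5,interpolation=cv2.INTER_CUBIC))
```

```text
[510.4 267.2 288.5] [ 1.  -0.2 -1.4] 13.159089278948924 [-0.06 -0.15  0.02]
```

View pics/w14.png

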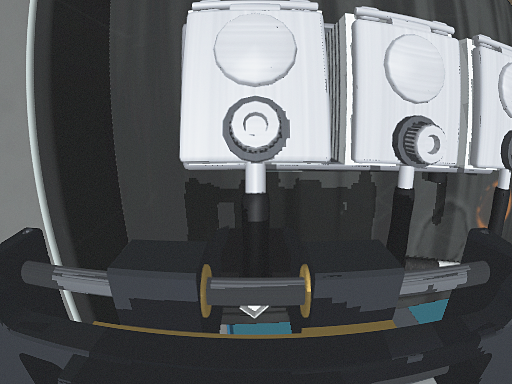

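View pics/s14.png

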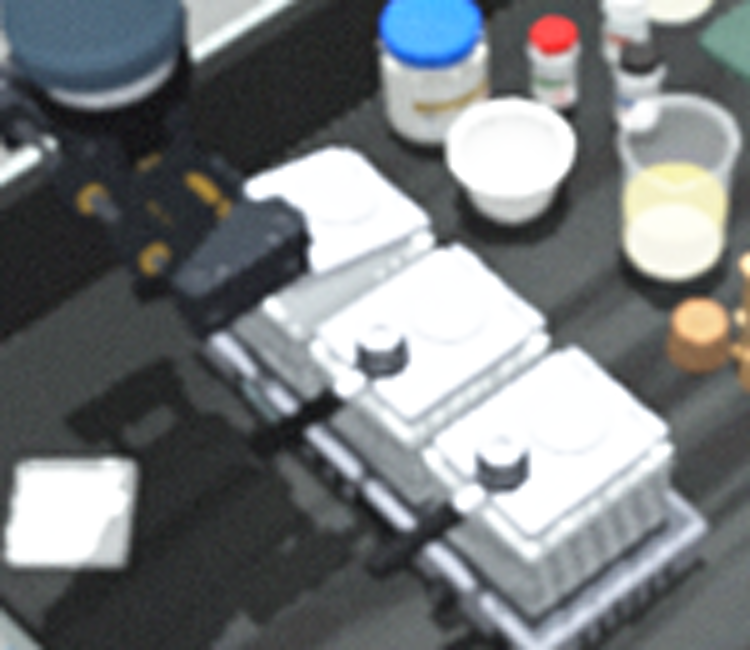

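{"name": "servo_tool", "arguments": {
  "motion": [
    [9.7,-0.5,6.4,0.002,0.05,0],
    [9.9,-0.5,6,0.002,0.05,0],
    [10.2,-0.5,5.3,0.002,0.05,0],
    [10.5,-0.5,4.8,0.002,0.05,0],
    [10.7,-0.5,4.3,0.002,0.05,0],
    [10.9,-0.5,3.7,0.002,0.05,0],
    [11,-0.5,3.2,0.002,0.05,0],
    [11.2,-0.5,2.5,0.002,0.05,0],
    [0,0,0,0,0,0],
    [0,0,0,0,0,0]
  ]
}}

```text
time: 25.35
ee_pos: [595.1, 263.8, 325.9]
tcp_rot: [0.981, -0.02, -0.193, -0.001]
force: [-1.4, -0.5, 0.9]
width: 12.9
```

Run:
```python
from h import *
from geo import *
o=get_obs(); print(o['ee_pos'].round(1),o['joint_positions'].round(2),o['force'].round(1),o['width'],o['moment'].round(2))
M=R.from_quat(o['tcp_rot']).as_matrix();M0=R.from_quat([0.991,-0.024,0.129,0.004]).as_matrix()
print((R.from_matrix(M@M0.T)).as_rotvec())
g=o['ee_pos']+150*M[:,2]; H=bL+77*bx; d=g-H; d[2]=g[2]-103; print('grip',g,'angle',np.arctan2(d[2],-(d@bx)),'r',np.hypot(d[2],d@bx))
g0=np.array([472,268.6,252.6])+150*M0[:,2];d=g0-H;d[2]=g0[2]-103;print('start angle',np.arctan2(d[2],-(d@bx)),np.hypot(d[2],d@bx))
```

```text
[595.1 263.8 325.9] [-0.66  0.75  0.35  1.45 -0.38  1.36 -1.81] [-1.4 -0.5  0.9] 12.877189748103346 [-0.07 -0.21  0.03]
[0.02416828 0.64614183 0.00643481]
grip [538.44702292 265.19851373 187.01726398] angle 0.6575569715331477 r 137.4661632811084
start angle 0.03358521498654423 137.00657725876863
```

{"name": "servo_tool", "arguments": {
  "motion": [
    [11.3,-0.5,2,0.002,0.05,0],
    [11.4,-0.5,1.4,0.002,0.05,0],
    [11.4,-0.5,0.8,0.002,0.05,0],
    [11.5,-0.5,0.3,0.002,0.05,0],
    [11.5,-0.5,-0.2,0.002,0.05,0],
    [4,0,0,0,0.02,0],
    [0,0,0,0,0,0],
    [0,0,0,0,0,0],
    [0,0,0,0,0,0],
    [0,0,0,0,0,0]
  ]
}}

```text
time: 26.35
ee_pos: [654.1, 262.2, 331.6]
tcp_rot: [0.947, -0.018, -0.32, -0.001]
force: [-0.6, -1.0, 1.1]
width: 12.8
```

Run:
```python
from h import *
from geo import *
o=get_obs(); print(o['time'],o['ee_pos'].round(1),o['joint_positions'].round(2),abs(o['joint_velocities']).max(),o['force'].round(1),o['width'],o['moment'].round(2))
M=R.from_quat(o['tcp_rot']).as_matrix();M0=R.from_quat([0.991,-0.024,0.129,0.004]).as_matrix()
print((R.from_matrix(M@M0.T)).as_rotvec())
g=o['ee_pos']+150*M[:,2]; H=bL+77*bx; d=g-H; d[2]=g[2]-103; print('grip',g,'angle',np.arctan2(d[2],-(d@bx)),'r',np.hypot(d[2],d@bx))
c=capture('scene');save(c,'s15');P=cloud(c)
m=(abs(P[...,0]-455)<40)&(abs(P[...,1]+172)<40)&(P[...,2]>5)&(P[...,2]<75)&(c['img'].min(-1)>170); print('vial',m.sum(),np.nanpercentile(P[m],[2,50,98],axis=0).round(1))
save(capture('wrist'),'w15')
# cap slope from depth
m=(abs(P[...,1]-262)<45)&(P[...,2]>110)&(P[...,2]<215)&(P[...,0]>540)&(P[...,0]<670)&(c['img'].min(-1)>200)
Q=P[m]; print(m.sum(), Q.min(0) if len(Q) else None,Q.max(0) if len(Q) else None)
if len(Q)>20:
    w=np.linalg.svd(Q-Q.mean(0))[2][2]; print('normal',w)
```

```text
26.35 [654.1 262.2 331.6] [-0.55  0.92  0.31  1.15 -0.43  1.75 -1.81] 0.015384015314561534 [-0.6 -1.   1.1] 12.780758604547904 [-0.15 -0.64  0.06]
[0.03005843 0.9091797  0.00792898]
grip [563.22948124 264.15842226 212.289704  ] angle 0.9155008782668662 r 137.84099656374946
vial 179 [[ 441.7 -183.9   12.6]
 [ 451.  -174.    55.5]
 [ 465.9 -159.7   60. ]]
3 [585.7281954  233.99786941 150.55700872] [588.24109783 256.53086359 169.73859786]
```

View pics/s15.png

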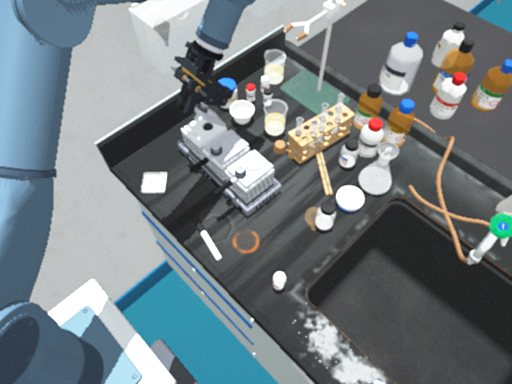

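View pics/w15.png

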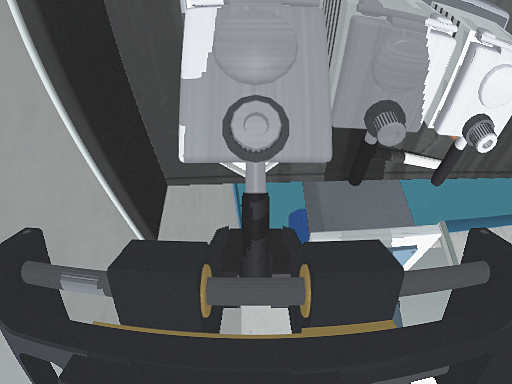

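Run:
```python
from h import *
o=get_obs(); print(o['force'],o['width']); print(close_job())
```

```text
[ 0.26597415 -0.81768561  1.45283882] 12.988237819923352
the job is handed in; nothing more can be done
None
```

The job is handed in at about 26.5 s: the spare vial stands upright and the left cap is held open.

- **Vial:** I stood it up left of the sink, at about (452, -172) mm, and let it go. In the last picture it still stands there, with its top at about 60 mm.
- **Bolts:** I tapped left, middle, then right. The left one was loose: it stopped about 5 mm lower than the other two, and the wrist view shows it sunk in its collar. The middle and right bolts held at 20 N and 11 N.
- **Cap:** I took the left handle and turned that cap up by about 0.9 rad (52°), worked out from the grip pose. The fingers still hold the bar at 12.8–13.0 mm opening, and the arm is at rest.
- **Bystanders:** boat, marker and bottle look unmoved in the last scene picture.

What went wrong or disagreed:
- **First approach:** on the first try at the vial, an open finger touched the 8 mm lip at the front edge, with about 5 N. I went in again with a narrower opening.
- **Over-pressing:** all three taps exceeded the advised 10 N. The left tap ended at 37 N.
- **Bolt height:** the fingers met the bolts about 6 mm higher than the text's heights imply, and the cameras read the bolts about 3 mm high.
- **Unconfirmed angle:** depth readings on the raised cap were too sparse to check its angle a second way.

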